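# Weigh the wire reel behind the tall containers

## Task

The small copper wire reel at the back of the steel storage tray is hemmed in by a bottle, a square tin and a tall reel, and it has to be weighed. First clear those three out onto the black side mat, all standing upright, then set the small reel upright in the middle of the scale's pan, and only then put the three back in the tray, upright, each on the very pad it came from. Knock nothing over, and leave the little jar and the brass fitting in the tray's front corners where they are.

Things in the scene. Friction and masses are not known exactly. Their poses are not given: they have to be found in the camera images.
- small_reel: The reel to be weighed: small wire reel standing upright, two wooden flanges 44 mm across and 6 mm thick, copper winding 34 mm across between, 36 mm tall, 150 g. Origin: centre of its underside; z up its axis. Starts over the tray's origin, too close to the tall things for a gripper to get round it until they are gone.
- bottle: Round white plastic bottle, 54 mm across up to 98 mm, then tapering to a white screw cap 32 mm across that runs from 112 to 140 mm above its underside; 140 mm tall, about 300 g. Origin: centre of its underside; z up. Starts on one of the tray's three large pads (which one varies). Can be lifted by the cap, which is fixed on.
- tin: Square aluminium tin, 48 x 48 mm and 115 mm tall, with a black cap 24 mm across and 8 mm high on top, about 350 g. Origin: centre of its underside; z up, x and y square to its flat sides. Starts on one of the tray's three large pads (which one varies), its sides turned up to 0.25 rad from the tray's.
- tall_reel: Tall copper wire reel standing upright: two wooden flanges 54 mm across and 12 mm thick (bottom and top), copper winding 44 mm across between them, 105 mm tall, about 450 g. Origin: centre of its underside; z up. Starts on one of the tray's three large pads (which one varies).
- tray: Fixed steel tray, 173 (x) by 228 mm (y), floor 4 mm thick, front and side rims 12 mm high, back wall 60 mm high, its inner face 55 mm from the origin towards +x. Origin: at bench level under the small reel. Three black pads, 66 mm wide, flush with the floor, at (-60, 0), (0, 60), (0, -60) mm in its x, y: a tall thing starts centred on each. A fourth lies under the small reel. Turned up to 0.35 rad.
- mat: Side area: fixed black rubber mat, 290 mm along its x, 130 mm along its y, 3 mm thick, empty at the start. Origin: centre of its underside. Lies to one side of the tray (left or right varies).
- scale: Fixed bench scale on the other side of the tray: white housing 185 x 150 mm, 36 mm high, with a round steel pan 112 mm across whose top is 50 mm above the bench, marked with a flat grey circle 60 mm across round its middle. Origin: at bench level straight under the middle of the pan; the display is on the -x side. The pan does not give.
- jar: Bystander: small amber jar with a white lid, 36 mm across and 40 mm tall, standing loose in one front corner of the tray. Origin: centre of its underside. To be left alone.
- fitting: Bystander: brass pipe fitting, foot 32 mm across and 14 mm high with a 20 mm stub on it, 32 mm tall, standing loose in the other front corner of the tray. Origin: centre of its underside. To be left alone.
Things that resemble listed ones, but are neither listed nor needed, are in the scene too. Leave any turquoise look-alike of the small_reel alone.

How it is judged:
By the outcome, as a careful person would: the job done as asked, in the order asked, and still so for the second after the job is handed in, with the robot touching nothing.
It also fails if it takes over 136 s, if anything falls off the work surface, if the arm or the gripper's body presses on something with over 40 N, if the wrist force passes 120 N, or if a joint passes its speed limit or range.

## Robot

A 6-joint arm with a two-finger parallel gripper is mounted at the origin on the work surface. World frame = base frame: x ahead of the robot, y to its left, z up, the work surface at z = 0. Lengths are in m, angles in rad, forces in N, time in s.
With the tool pointing down it reaches from about 0.375 to 0.975 m from the base axis. Payload 3.8 kg.
Tool frame: the origin (TCP) lies at the very end of the fingers, on their centre line; the grasp point (between the pads) lies 19 mm behind it; z points along the fingers, x is the direction in which the jaws open and shut, and the axes are right-handed (so a half turn about z gives the same grasp; the last joint's range is limited). The gripper opens to 88 mm and grips with 3 to 60 N. Pads are 18 mm wide; open, the fingers measure 123 mm over their backs; the gripper's body (75 mm by 187 mm) begins 45 mm behind the grasp point.
Start: joints at [-1.224, 0.264, 1.604, -0, 1.274, -0.037], TCP at [0.253, -0.626, 0.239] pointing down, gripper open.
Joint ranges: [-2.63, 2.63], [-0.94, 2.18], [0.31, 2.57], [-1.31, 4.45], [0, 2.66], [-2.55, 2.55]. Speed limits (rad/s): [2.57, 2.57, 3.14, 3.14, 3.14, 3.14].

## Interface

Orientations are given as a unit quaternion [x, y, z, w].
In Python, from cell import * gives the robot as it stands. The module is installed in compiled form; this text tells all that it offers.
- The arm moves only by the shell command python3 -m creep 'ROWS' [OPENING] [FORCE]. ROWS is JSON, a list of rows, each a list of 6 numbers: the shift along the tool's x, y, z in m, then the turn, a rotation vector about the tool's x, y, z in degrees. A call has 1 to 10 rows; each row shifts and turns the pose as measured when the row begins, along the tool's axes as they then stand; what a row does not reach is not made up. A row lasts 1/12 s, in which the tool goes at most 41.7 mm and 7.16 degrees, less where a joint would pass 70% of its speed; a pose out of reach is approached as far as the arm can. A call with a gripper value outside its range is refused whole. OPENING is the closure, from -1 (fully open) to 1 (shut), set as the call begins (- or left out, the last holds). The fingers move at their own pace and stop on an object; FORCE is the grip in N (left out, the last holds). Time passes only in rows, so rows that do not move let the fingers close. It gives the time, the measured TCP pose, the force and the opening at its end, in the units of the state.
- get_obs(): the state, without advancing time (a new reading comes with each control period).
- get_image(name): name is "scene" or "top" or "wrist"; returns a dict with "color" (420x560x3 uint8, red, green, blue), "fx", "fy", "cx", "cy" (pixels), "origin" and "attitude" of the camera in the world. Camera axes: x right, y down, z forward; pixel columns grow to the right and rows downward; lengths in m; the calibration is good to about 2 mm. The wrist camera is an equidistant fisheye: a pixel r from the principal point sees the ray r / f radians off the axis. A picture is of the moment at which its call begins. There is no depth.
- job_done(): hands the job in, once; it reports no verdict.
Trained networks look in a picture, given as the dict that the camera call returned (one of the last four; its "shot" number tells which), for a name from the list of things; names that differ only in an ending like _2 or _b are one class to them, and where a whole thing is asked for, a point or a joint stands for the part that bears it (a point fixed in the world has none). Each returns a list of dicts, best first, with "confidence" (0 to 1); they miss things now and then, are a little off and sometimes report something else, mostly with a low value. They report only what shows in the picture. A call takes as long as a camera call. They do not tell look-alikes from the thing itself.
- cut_out(picture, query): "pixels" (420x560 bool, what is visible of it) and "uv" ([column, row] in pixels, amid what is visible of it).
The state is a dict: "clock": time; "qpos": joint angles; "qvel": joint speeds; "joint_efforts": joint torques, N m; "position": TCP position; "ee_rot": TCP orientation; "ft_force": force on the tool from outside, world axes, zero at the start; "moment": the same for the moment, N m; "finger_gap": opening from 0.0 (shut) to 1.0 (fully open).
Only numpy, scipy, OpenCV 4.12 (cv2) and the standard library are available. Lean on these libraries where they do the work, as an engineer would, in place of code of your own. Each camera call takes 0.05 s, during which the arm holds its last target.

## Working session

There is one attempt and no reset: what is moved stays moved. The work goes in short steps, Python scripts to look and compute and a shell command to move; the robot and the scene stay as the last step left them, time stands still between calls to the robot, and variables do not carry over. Pictures are saved under pics/ and viewed, and the job is handed in when it is done.

```bash
ls; mkdir -p pics
cat > h.py <<'E'
from cell import *
import numpy as np, cv2
from scipy.spatial.transform import Rotation as R
def Rm(a):
    a=np.array(a,float)
    return R.from_quat(a).as_matrix() if a.size==4 else a.reshape(3,3)
def ray(im,uv,fish=False):
    x=(uv[0]-im['cx'])/im['fx'];y=(uv[1]-im['cy'])/im['fy']
    if fish:
        r=np.hypot(x,y); d=np.array([np.sin(r)*x/r,np.sin(r)*y/r,np.cos(r)]) if r>0 else np.array([0,0,1.])
    else: d=np.array([x,y,1.])
    return Rm(im['attitude'])@d
def hit(im,uv,z,fish=False):
    d=ray(im,uv,fish);o=np.array(im['origin']);return o+d*(z-o[2])/d[2]
def proj(im,p,fish=False):
    c=Rm(im['attitude']).T@(np.array(p)-np.array(im['origin']))
    if fish:
        th=np.arctan2(np.hypot(c[0],c[1]),c[2]);n=np.hypot(c[0],c[1]);s=th/n if n>0 else 0
        return np.array([im['cx']+im['fx']*c[0]*s,im['cy']+im['fy']*c[1]*s])
    return np.array([im['cx']+im['fx']*c[0]/c[2],im['cy']+im['fy']*c[1]/c[2]])
def save(im,n): cv2.imwrite('pics/'+n,im['color'][:,:,::-1])
E
python3 - <<'E'
from h import *
o=get_obs();print(o)
for n in('top','scene','wrist'):
    im=get_image(n);save(im,n+'0.png');print(n,{k:v for k,v in im.items() if k!='color'})
    if n!='wrist':
        for q in('small_reel','bottle','tin','tall_reel','mat','scale','tray','jar','fitting'):
            print(q,[(round(d['confidence'],2),np.round(d['uv']).tolist(),int(d['pixels'].sum())) for d in cut_out(im,q)])
E
```

```text
pics
{'clock': 0.0, 'qpos': array([-1.22391766e+00,  2.64727102e-01,  1.60537470e+00, -1.47831676e-05,
        1.27371266e+00, -3.68927836e-02]), 'qvel': array([-0.000514  ,  0.00082424, -0.00059347,  0.00119375,  0.00101815,
        0.00084311]), 'joint_efforts': array([ 1.32965710e-03, -5.02107882e+01, -3.56874168e+01,  7.28836306e-02,
        2.96533224e-02, -2.07258449e-04]), 'position': array([ 0.25248747, -0.62522414,  0.2374052 ]), 'ee_rot': array([ 8.28982075e-01, -5.59274069e-01, -9.01537806e-04, -6.49137621e-04]), 'ft_force': array([-0.53967486, -0.14817198,  0.5730532 ]), 'moment': array([-0.0487801 , -0.01916652, -0.0362338 ]), 'finger_gap': 0.9997861969409025}
top {'fx': 384.0748091344633, 'fy': 384.0748091344633, 'cx': 283.93116762571333, 'cy': 209.94382916549498, 'origin': array([ 0.47426851, -0.00292096,  0.84675022]), 'attitude': array([ 0.71043973, -0.70108998,  0.03368304, -0.05112424]), 'shot': 1}
small_reel [(0.76, [292.0, 199.0], 344), (0.75, [333.0, 147.0], 434), (0.17, [264.0, 193.0], 794)]
bottle []
tin [(0.68, [262.0, 193.0], 826)]
tall_reel [(0.73, [321.0, 
[... 439 characters left out ...]
82, -0.19822901]), 'shot': 2}
small_reel [(0.82, [242.0, 265.0], 475), (0.56, [284.0, 216.0], 428)]
bottle [(0.67, [288.0, 184.0], 1011), (0.21, [249.0, 180.0], 62)]
tin [(0.77, [313.0, 209.0], 1043)]
tall_reel [(0.68, [251.0, 179.0], 61)]
mat [(0.58, [142.0, 185.0], 5067)]
scale [(0.68, [143.0, 184.0], 5094), (0.6, [424.0, 182.0], 4627)]
tray [(0.66, [276.0, 227.0], 3174)]
jar [(0.49, [325.0, 186.0], 194)]
fitting [(0.57, [252.0, 178.0], 56)]
wrist {'fx': 325.19226210127806, 'fy': 325.19226210127806, 'cx': 280.86356460200597, 'cy': 212.99031504760018, 'origin': array([ 0.3201442 , -0.59888576,  0.38430779]), 'attitude': array([ 0.82095257, -0.55339305, -0.07825206,  0.11691717]), 'shot': 3}
```

Run:
```python
import cv2
a=cv2.imread('pics/top0.png');b=cv2.imread('pics/scene0.png')
cv2.imwrite('pics/t0c.png',cv2.resize(a[110:310,50:550],(800,320),interpolation=2))
cv2.imwrite('pics/t0d.png',cv2.resize(a[120:270,210:410],(800,600),interpolation=2))
cv2.imwrite('pics/s0d.png',cv2.resize(b[130:290,180:393],(800,600),interpolation=2))
```

```text
(no output)
```

View pics/top0.png

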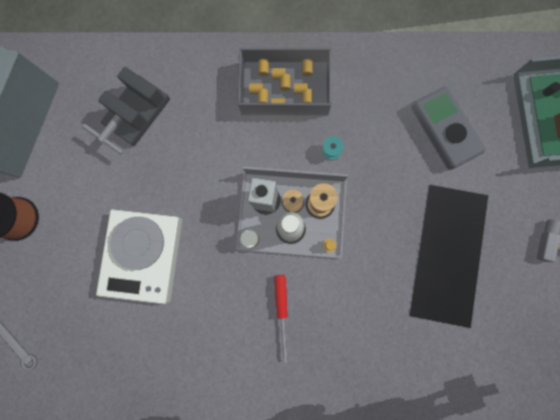

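View pics/t0d.png

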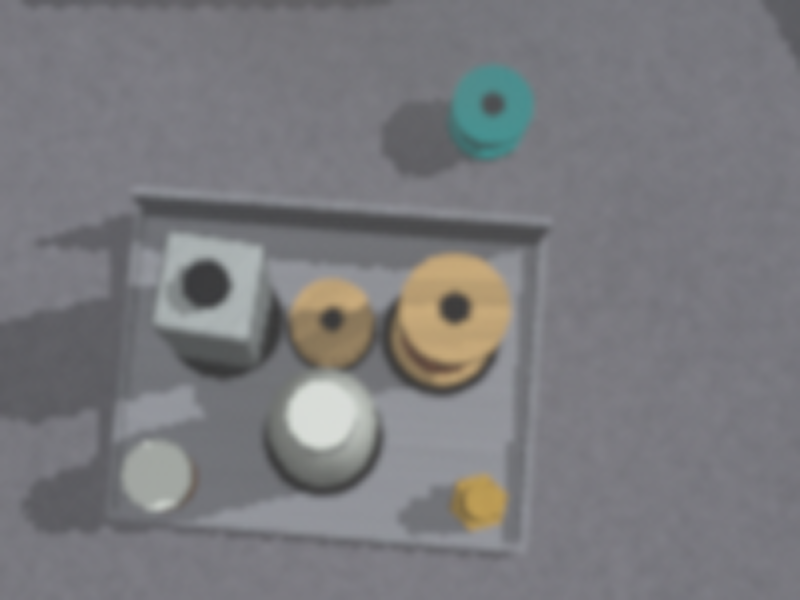

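View pics/scene0.png

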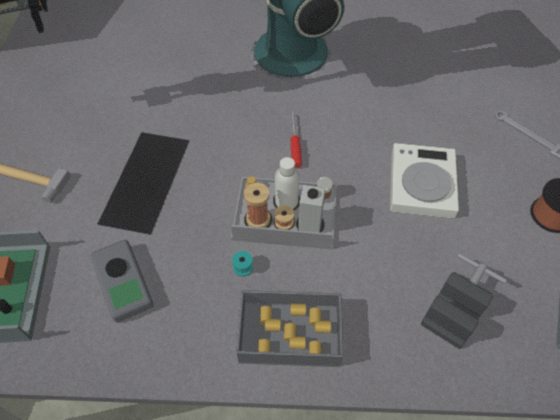

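View pics/s0d.png

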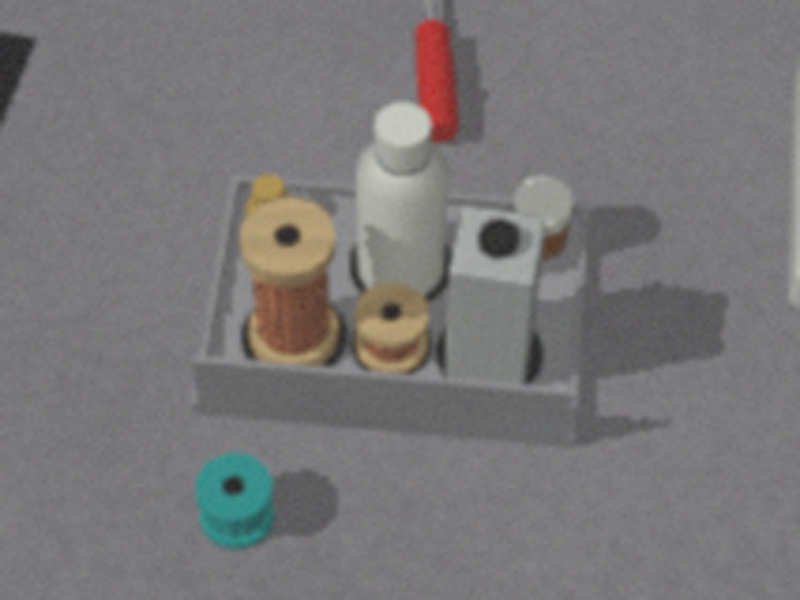

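View pics/wrist0.png

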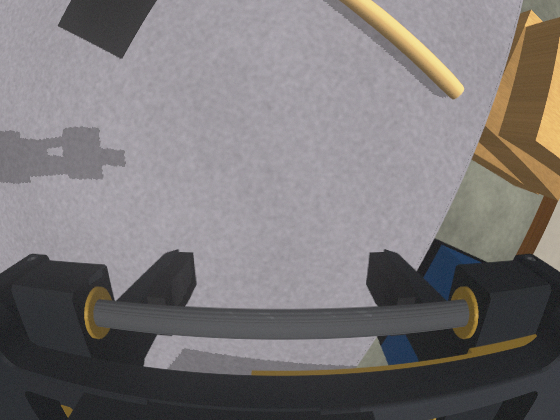

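Scene: the candidates for the small reel are the wooden one in the tray at top(293,199) and the turquoise look-alike at top(333,147). I choose the wooden one, and the crop confirms it. The tin is at (262,191), the tall reel at (324,197), the bottle at (290,224), the mat at (450,255) and the scale pan at (136,243). Next I measure.

Run:
```python
from h import *
T=get_image('top');S=get_image('scene')
for n,z,t,s in [('small',.040,(293,199.5),(284.1,213.1)),('tin',.127,(261.5,190.7),(312.9,193.4)),('tall',.109,(323.75,196.75),(256.7,192.6)),('bottle',.144,(290.25,223.75),(287.3,163.5)),('pan',.05,(136,243),(428.5,182))]:
    print(n,hit(T,t,z).round(4)[:2],hit(S,s,z).round(4)[:2])
print('mat',[hit(T,p,.003).round(3)[:2].tolist() for p in[(428,186),(488,193),(472,326),(411,317)]])
# tray rim corners from t0d: front-left (108,524) front right (524,550) rim z=.012 ; back wall top (137,193),(548,220) z=.06
for p,z in[((108,524),.012),((524,550),.012),((137,193),.06),((548,220),.06)]: print(hit(T,(p[0]/4+210,p[1]/4+120),z).round(4)[:2])
```

```text
small [ 0.594  -0.0012] [0.5971 0.0013]
tin [0.5973 0.0587] [0.6036 0.0614]
tall [ 0.5898 -0.0609] [ 0.5926 -0.0577]
bottle [0.5335 0.0031] [0.5391 0.0058]
pan [0.4971 0.3254] [0.5064 0.3303]
mat [[0.633, -0.299], [0.619, -0.429], [0.334, -0.382], [0.35, -0.255]]
[0.484  0.1189]
[ 0.4733 -0.1058]
[0.6561 0.1017]
[ 0.6437 -0.1128]
```

```bash
cat >> h.py <<'E'
import sys
def plan(x,y,z,ang=None):
    o=get_obs();M=R.from_quat(o['ee_rot']).as_matrix()
    d=M.T@(np.array([x,y,z])-o['position']);a=np.degrees(np.arctan2(M[1,0],M[0,0]))
    print('t %.1f'%o['clock'],'pos',o['position'].round(4),'ang %.1f'%a,'shift(tool) mm',(d*1000).round(1),'tilt',M[:,2].round(4),'gap',round(o['finger_gap'],3),'F',o['ft_force'].round(1),'q',o['qpos'].round(2))
    if ang is not None:
        c,s=np.cos(np.radians(ang)),np.sin(np.radians(ang))
        D=np.array([[c,s,0],[s,-c,0],[0,0,-1]])
        print('turn deg',np.degrees(R.from_matrix(M.T@D).as_rotvec()).round(2))
if __name__=='__main__': plan(*map(float,sys.argv[1:]))
E
python3 -m creep '[[0,0,0,0,0,6.5],[0,0,0,0,0,6.5],[0,0,0,0,0,6.5],[0,0,0,0,0,6],[0,0,0,0,0,0]]' -1; python3 h.py .535 .003 .26 -93.4
```

```text
clock: 1.57
position: [0.2527, -0.6259, 0.2387]
ee_rot: [-0.678, 0.735, 0.0, 0.0]
ft_force: [0.2, 0.4, 0.1]
finger_gap: 1.002
t 1.6 pos [ 0.2527 -0.6259  0.2387] ang -94.7 shift(tool) mm [-649.8 -230.   -21.3] tilt [ 0.  0. -1.] gap 1.002 F [0.2 0.4 0.1] q [-1.22  0.26  1.6   0.    1.27  0.43]
turn deg [-0.    0.   -1.28]
```

```bash
python3 -m creep '[[-0.036,-0.0128,-0.001,0,0,0],[-0.036,-0.0128,-0.001,0,0,0],[-0.036,-0.0128,-0.001,0,0,0],[-0.036,-0.0128,-0.001,0,0,0],[-0.036,-0.0128,-0.001,0,0,0],[-0.036,-0.0128,-0.001,0,0,0],[-0.036,-0.0128,-0.001,0,0,0],[-0.036,-0.0128,-0.001,0,0,0],[-0.036,-0.0128,-0.001,0,0,0],[0,0,0,0,0,0]]';  python3 h.py .535 .003 .26 -93.4
```

```text
clock: 2.4
position: [0.3937, -0.3006, 0.2463]
ee_rot: [-0.687, 0.727, -0.001, 0.0]
ft_force: [0.1, 0.1, -1.0]
finger_gap: 1.002
t 2.4 pos [ 0.3937 -0.3006  0.2463] ang -93.2 shift(tool) mm [-311.1 -123.9  -13.7] tilt [ 0.0024 -0.0011 -1.    ] gap 1.002 F [ 0.1  0.1 -1. ] q [-0.7  -0.09  1.97  0.    1.26  0.92]
turn deg [-0.14 -0.06  0.15]
```

```bash
python3 -m creep '[[-0.036,-0.0143,-0.0015,0,0,0],[-0.036,-0.0143,-0.0015,0,0,0],[-0.036,-0.0143,-0.0015,0,0,0],[-0.036,-0.0143,-0.0015,0,0,0],[-0.036,-0.0143,-0.0015,0,0,0],[-0.036,-0.0143,-0.0015,0,0,0],[-0.036,-0.0143,-0.0015,0,0,0],[-0.03,-0.0123,-0.0015,0,0,0],[-0.02,-0.01,0,0,0,0],[0,0,0,0,0,0]]';  python3 h.py .535 .003 .26 -93.4
python3 - <<'E'
from h import *
im=get_image('wrist');save(im,'w1.png')
for z,n in [(.040,(.5955,0)),(.144,(.535,.003)),(.127,(.6,.06)),(.109,(.59,-.06))]: print(n,proj(im,[*n,z],True).round(1))
E
```

```text
clock: 3.23
position: [0.5351, 0.003, 0.261]
ee_rot: [-0.697, 0.717, -0.006, 0.001]
ft_force: [1.6, -0.0, 0.5]
finger_gap: 1.007
t 3.2 pos [0.5351 0.003  0.261 ] ang -91.6 shift(tool) mm [-0.   0.2  1. ] tilt [ 0.0109 -0.0071 -0.9999] gap 1.007 F [ 1.6 -0.   0.5] q [-0.04 -0.02  1.88 -0.01  1.27  1.56]
turn deg [-0.64 -0.38  1.78]
(0.5955, 0) [280.5 134.3]
(0.535, 0.003) [279.8 210.7]
(0.6, 0.06) [211.8 135. ]
(0.59, -0.06) [346.  141.5]
```

View pics/w1.png

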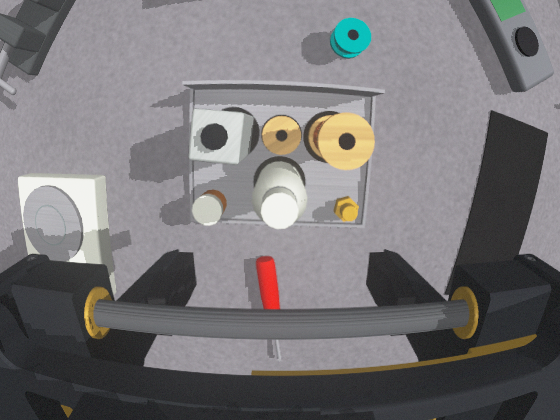

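The wrist view agrees with the estimates: tin cap (214,136), small reel (282,134), tall reel hole (346,141), bottle cap (280,210). Next I refine the centres to sub-pixel.

Run:
```python
from h import *
im=get_image('wrist');g=cv2.cvtColor(im['color'],cv2.COLOR_RGB2GRAY)
def blob(c,rad,thr,z,dark=True):
    m=np.zeros(g.shape,np.uint8);cv2.circle(m,c,rad,1,-1)
    b=((g<thr) if dark else (g>thr)).astype(np.uint8)&m
    n,l,s,ce=cv2.connectedComponentsWithStats(b)
    k=1+np.argmax(s[1:,4]);return ce[k].round(1),s[k,4],hit(im,ce[k],z,True).round(4)
print('tin',blob((214,136),22,70,.127));print('tall',blob((346,141),16,70,.109));print('small',blob((282,134),12,70,.040))
print('bottle',blob((280,210),30,225,.144,False))
for q in('small_reel','bottle','tin','tall_reel','scale','mat','tray'):
    for d in cut_out(im,q):
        p=d['pixels'];ys,xs=np.nonzero(p);print(q,round(d['confidence'],2),np.round(d['uv'],1),xs.min(),xs.max(),ys.min(),ys.max())
c=cv2.resize(im['color'][70:240,170:396,::-1],(798,600),interpolation=cv2.INTER_CUBIC);cv2.imwrite('pics/w1c.png',c)
```

```text
tin (array([210.7, 136.5]), np.int32(383), array([0.5979, 0.0594, 0.127 ]))
tall (array([344.6, 140.2]), np.int32(191), array([ 0.5904, -0.0603,  0.109 ]))
small (array([279.7, 134.2]), np.int32(78), array([ 0.5947, -0.0008,  0.04  ]))
bottle (array([280.1, 206. ]), np.int32(1242), array([0.5382, 0.0011, 0.144 ]))
small_reel 0.67 [348.7  36.9] 329 369 17 56
small_reel 0.65 [281.5 133.5] 261 299 116 153
bottle 0.76 [277.3 195.7] 249 304 160 227
tin 0.79 [217.8 134.6] 186 251 107 163
tall_reel 0.89 [343.6 136.1] 307 372 111 168
scale 0.66 [ 65.3 218.8] 17 114 173 291
mat 0.85 [500.8 188.9] 444 546 110 294
tray 0.63 [287.5 153.9] 181 381 79 226
```

View pics/w1c.png

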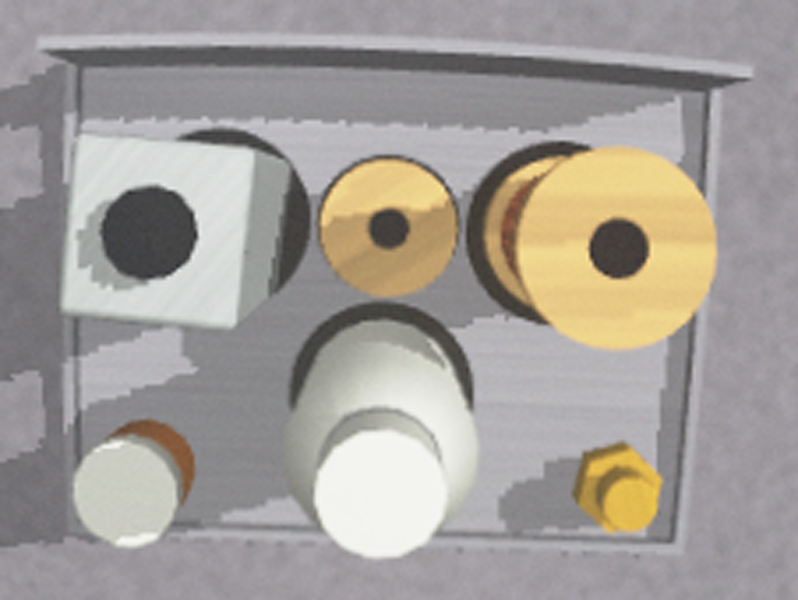

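```bash
python3 - <<'E'
from h import *
im=get_image('wrist')
P=[hit(im,(170+u/3.531,70+v/3.529),.119,True)[:2] for u,v in((75,135),(253,150),(235,327),(62,312))]
print(np.round(P,4),np.mean(P,0).round(4))
for i in range(4):
    d=P[(i+1)%4]-P[i];print(np.hypot(*d).round(4),(np.degrees(np.arctan2(d[1],d[0]))%90).round(1))
print('bottle',hit(im,(277.6,209.6),.144,True))
E
python3 h.py .5345 .0034 .2 -93.9
```

```text
[[0.6237 0.0742]
 [0.6164 0.0289]
 [0.5719 0.0357]
 [0.5785 0.0807]] [0.5976 0.0549]
0.0459 80.8
0.045 81.3
0.0455 81.7
0.0457 81.8
bottle [5.33816414e-01 4.50339984e-04 1.44000000e-01]
t 3.7 pos [ 0.5331 -0.001   0.2609] ang -92.1 shift(tool) mm [-5.  -0.6 60.8] tilt [ 0.0095 -0.0085 -0.9999] gap 0.998 F [-0.1 -0.1  0.5] q [-0.04 -0.03  1.89 -0.01  1.27  1.57]
turn deg [-0.57 -0.46  1.83]
```

```bash
python3 -m creep '[[-0.003,-0.0005,0,-0.57,-0.46,1.8],[0,0,0.03,0,0,0],[0,0,0.025,0,0,0],[0,0,0,0,0,0],[0,0,0,0,0,0]]';  python3 h.py .5345 .0025 .165 -93.9
python3 - <<'E'
from h import *
im=get_image('wrist');save(im,'w2.png')
c=cv2.resize(im['color'][60:260,147:413,::-1],(798,600),interpolation=cv2.INTER_CUBIC);cv2.imwrite('pics/w2c.png',c)
E
python3 h.py .5345 .0025 .165 -93.9
```

```text
clock: 4.15
position: [0.535, -0.0007, 0.2075]
ee_rot: [-0.681, 0.732, -0.002, 0.002]
ft_force: [0.5, 0.0, 0.5]
finger_gap: 0.995
t 4.2 pos [ 0.535  -0.0007  0.2075] ang -94.2 shift(tool) mm [-3.1  1.  42.5] tilt [ 5.6e-03 -1.0e-04 -1.0e+00] gap 0.995 F [0.5 0.  0.5] q [-0.05  0.02  1.94  0.    1.18  1.6 ]
turn deg [-0.32  0.02 -0.27]
t 4.2 pos [ 0.5347 -0.0007  0.2073] ang -94.2 shift(tool) mm [-3.1  0.7 42.3] tilt [ 4.8e-03 -1.0e-04 -1.0e+00] gap 1.001 F [-0.1  0.1  0.5] q [-0.05  0.02  1.94  0.    1.18  1.6 ]
turn deg [-0.28  0.01 -0.26]
```

View pics/w2c.png

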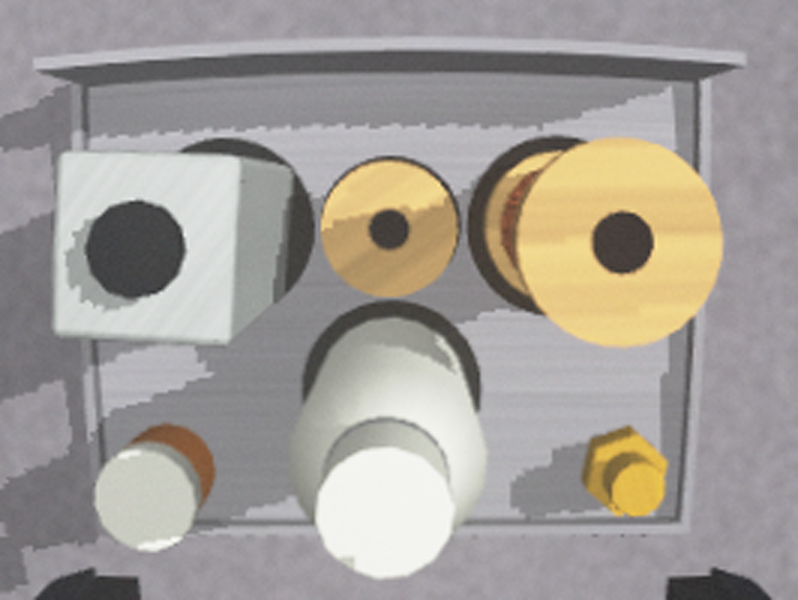

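Run:
```python
from h import *
im=get_image('wrist');print(im['origin'])
f=lambda u,v,z:hit(im,(147+u/3.,60+v/3.),z,True)[:2].round(4)
print('bottle',f(384,512,.144),'tin',f(136,249,.127),'tall',f(623,242,.109),'small',f(389,229,.04))
P=[f(u,v,.119) for u,v in((60,152),(240,155),(230,343),(55,331))];print(np.mean(P,0))
for i in range(4):
    d=P[(i+1)%4]-P[i];print(np.hypot(*d).round(4),(np.degrees(np.arctan2(d[1],d[0]))%90).round(1))
# tray inner back corners floor?
```

```text
[ 0.60644261 -0.00567388  0.35320908]
bottle [0.5349 0.0033] tin [0.5982 0.0576] tall [ 0.59   -0.0608] small [ 0.5938 -0.001 ]
[0.598625 0.05785 ]
0.0457 81.9
0.0459 81.5
0.0456 80.8
0.045 81.6
```

```bash
python3 -m creep '[[-0.004,0,0.02,-0.3,0,0],[0,0,0.025,0,0,0],[0,0,0.025,0,0,0],[0,0,0.022,0,0,0],[0,0,0,0,0,0],[0,0,0,0,0,0]]';  python3 h.py .535 .0033 .111 -93.9
```

```text
clock: 4.75
position: [0.5454, 0.0028, 0.1261]
ee_rot: [-0.681, 0.732, -0.008, 0.008]
ft_force: [0.6, -0.2, 0.2]
finger_gap: 1.002
t 4.8 pos [0.5454 0.0028 0.1261] ang -94.2 shift(tool) mm [ 0.3 10.8 14.9] tilt [ 2.190e-02 -6.000e-04 -9.998e-01] gap 1.002 F [ 0.6 -0.2  0.2] q [-0.04  0.11  2.01  0.    1.    1.6 ]
turn deg [-1.25  0.06 -0.27]
```

```bash
python3 -m creep '[[0,0.01,0.004,-1.25,0,0],[0,0.001,0.004,0,0,0],[0,0,0.004,0,0,0],[0,0,0,0,0,0]]';  python3 h.py .535 .0033 .111 -93.9
```

```text
clock: 5.08
position: [0.5375, 0.0035, 0.1196]
ee_rot: [-0.681, 0.732, -0.002, 0.003]
ft_force: [-0.5, -0.1, 0.2]
finger_gap: 0.999
t 5.1 pos [0.5375 0.0035 0.1196] ang -94.2 shift(tool) mm [0.4 2.5 8.5] tilt [ 7.e-03  8.e-04 -1.e+00] gap 0.999 F [-0.5 -0.1  0.2] q [-0.04  0.11  2.02  0.    1.01  1.6 ]
turn deg [-0.39  0.07 -0.27]
```

```bash
python3 -m creep '[[0,0.0035,0.007,-0.4,0,0],[0,0.0005,0.005,-0.1,0,0],[0,0,0,0,0,0]]';  python3 h.py .535 .0033 .111 -93.9
```

```text
clock: 5.33
position: [0.5348, 0.0037, 0.1087]
ee_rot: [-0.681, 0.732, -0.0, 0.001]
ft_force: [0.9, 0.8, 0.6]
finger_gap: 1.002
t 5.3 pos [0.5348 0.0037 0.1087] ang -94.2 shift(tool) mm [ 0.4 -0.2 -2.3] tilt [ 0.0017  0.0013 -1.    ] gap 1.002 F [0.9 0.8 0.6] q [-0.04  0.12  2.03  0.    0.99  1.6 ]
turn deg [-0.09  0.08 -0.27]
```

```bash
python3 -m creep '[[0,0,0,0,0,0],[0,0,0,0,0,0],[0,0,0,0,0,0],[0,0,0,0,0,0],[0,0,0,0,0,0],[0,0,0,0,0,0]]' 1 30;  python3 h.py .535 .0033 .111 -93.9
```

```text
clock: 5.83
position: [0.5346, 0.0037, 0.1082]
ee_rot: [-0.681, 0.732, 0.0, 0.001]
ft_force: [0.6, -0.4, -0.2]
finger_gap: 0.571
t 5.8 pos [0.5346 0.0037 0.1082] ang -94.2 shift(tool) mm [ 0.4 -0.4 -2.8] tilt [ 8.0e-04  1.4e-03 -1.0e+00] gap 0.571 F [ 0.6 -0.4 -0.2] q [-0.04  0.12  2.03  0.    0.99  1.6 ]
turn deg [-0.04  0.08 -0.27]
```

```bash
python3 -m creep '[[0,0,0,0,0,0],[0,0,0,0,0,0],[0,0,0,0,0,0],[0,0,0,0,0,0],[0,0,0,0,0,0]]' ;  python3 h.py .535 .0033 .111 -93.9
```

```text
clock: 6.25
position: [0.5349, 0.0035, 0.1096]
ee_rot: [-0.681, 0.732, -0.0, 0.001]
ft_force: [-1.1, -0.2, 2.5]
finger_gap: 0.433
t 6.2 pos [0.5349 0.0035 0.1096] ang -94.2 shift(tool) mm [ 0.2 -0.1 -1.4] tilt [ 0.0013  0.0011 -1.    ] gap 0.433 F [-1.1 -0.2  2.5] q [-0.04  0.12  2.03  0.    0.99  1.6 ]
turn deg [-0.07  0.07 -0.27]
```

```bash
python3 -m creep '[[0,0,0,0,0,0],[0,0,0,0,0,0],[0,0,0,0,0,0],[0,0,0,0,0,0],[0,0,0,0,0,0]]' ;  python3 -m creep '[[0,0,-0.01,0,0,0],[0,0,-0.02,0,0,0],[0,0,-0.02,0,0,0],[0,0,0,0,0,0]]'; python3 h.py .535 .0033 .24 -93.9
```

```text
clock: 6.67
position: [0.5349, 0.0035, 0.11]
ee_rot: [-0.681, 0.732, -0.0, 0.001]
ft_force: [-1.1, -0.5, 2.4]
finger_gap: 0.425
clock: 7.0
position: [0.5317, 0.0038, 0.1578]
ee_rot: [-0.681, 0.732, 0.003, -0.002]
ft_force: [2.5, 0.5, -3.8]
finger_gap: 0.354
t 7.0 pos [0.5317 0.0038 0.1578] ang -94.2 shift(tool) mm [  0.1  -2.8 -82.2] tilt [-0.0067  0.0017 -1.    ] gap 0.354 F [ 2.5  0.5 -3.8] q [-0.04  0.06  1.99  0.    1.09  1.6 ]
turn deg [ 0.39  0.07 -0.27]
```

```bash
python3 -m creep '[[0,-0.002,-0.025,0.3,0,0],[0,0,-0.025,0,0,0],[0,0,-0.025,0,0,0],[0,0,-0.015,0,0,0],[0,0,0,0,0,0],[0,0,0,0,0,0]]'; python3 h.py .535 .0033 .25 -93.9
python3 - <<'E'
from h import *
im=get_image('scene');save(im,'s1.png')
c=cv2.resize(im['color'][80:290,150:430,::-1],(800,600),interpolation=cv2.INTER_CUBIC);cv2.imwrite('pics/s1c.png',c)
E
```

```text
clock: 7.5
position: [0.5292, 0.0039, 0.2421]
ee_rot: [-0.681, 0.732, 0.006, -0.004]
ft_force: [-0.0, 0.5, -4.5]
finger_gap: 0.354
t 7.5 pos [0.5292 0.0039 0.2421] ang -94.2 shift(tool) mm [ 0.2 -5.7 -8. ] tilt [-0.014   0.0022 -0.9999] gap 0.354 F [-0.   0.5 -4.5] q [-0.04 -0.01  1.9   0.    1.26  1.6 ]
turn deg [ 0.81  0.07 -0.26]
```

View pics/s1c.png

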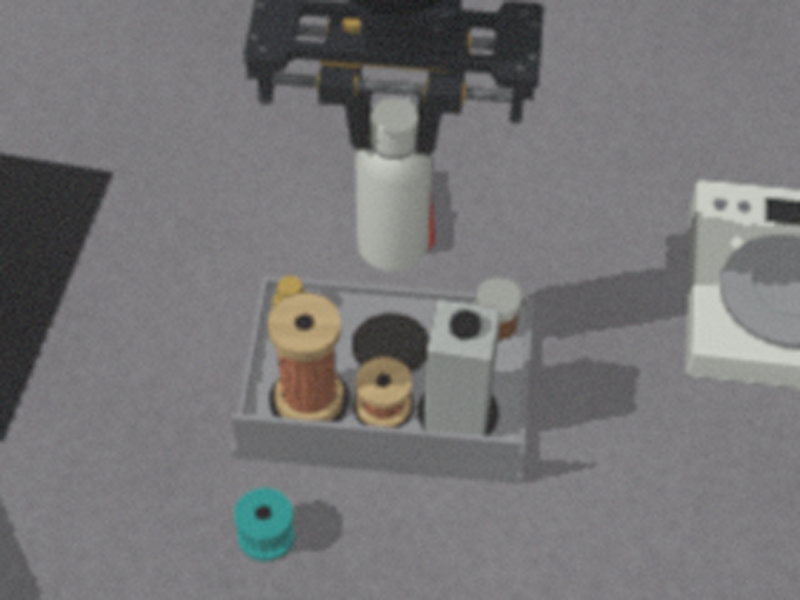

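```bash
python3 -m creep '[[0.02,-0.004,0,0.8,0,0],[0.035,-0.002,0,0,0,0],[0.038,-0.002,0,0,0,0],[0.038,-0.002,0,0,0,0],[0.038,-0.002,0,0,0,0],[0.038,-0.002,0,0,0,0],[0.038,-0.002,0,0,0,0],[0.038,-0.002,0,0,0,0],[0.038,-0.002,0,0,0,0],[0,0,0,0,0,0]]'; python3 h.py .573 -.356 .25 -95; python3 -c "
from h import *
im=get_image('wrist');save(im,'w3.png')"
```

```text
clock: 8.38
position: [0.516, -0.3248, 0.213]
ee_rot: [-0.684, 0.729, 0.015, -0.006]
ft_force: [0.8, 0.8, -3.7]
finger_gap: 0.358
t 8.4 pos [ 0.516  -0.3248  0.213 ] ang -93.6 shift(tool) mm [ 27.1 -57.8 -39.1] tilt [-0.0294  0.0143 -0.9995] gap 0.358 F [ 0.8  0.8 -3.7] q [-0.6   0.18  1.75 -0.01  1.24  1.04]
turn deg [1.74 0.69 1.36]
```

View pics/w3.png

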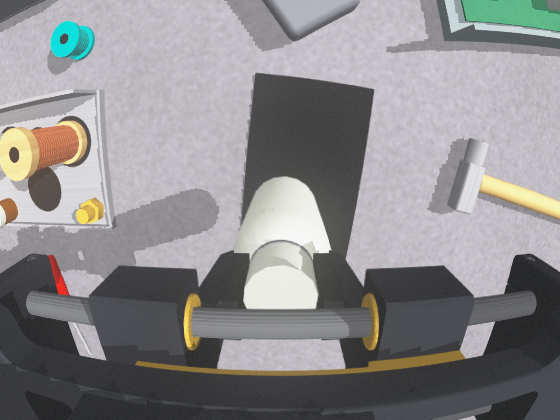

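```bash
python3 -c "
from h import *
im=get_image('wrist')
print([hit(im,p,.003,True).round(3)[:2] for p in((255,74),(374,90),(347,252),(243,232))])"
python3 -m creep '[[0.004,-0.015,-0.01,1.7,0.7,1],[0.006,-0.02,-0.006,0,0,0],[0.007,-0.02,0,0,0,0],[0.006,-0.005,0,0,0,0],[0,0,0,0,0,0],[0,0,0,0,0,0]]'; python3 h.py .573 -.356 .2 -95
```

```text
[array([ 0.635, -0.298]), array([ 0.613, -0.425]), array([ 0.425, -0.392]), array([ 0.458, -0.27 ])]
clock: 8.98
position: [0.578, -0.3394, 0.2237]
ee_rot: [-0.679, 0.734, 0.005, 0.003]
ft_force: [0.8, 1.0, -3.7]
finger_gap: 0.354
t 9.0 pos [ 0.578  -0.3394  0.2237] ang -94.5 shift(tool) mm [17.1  3.6 23.5] tilt [-0.0022  0.0108 -0.9999] gap 0.354 F [ 0.8  1.  -3.7] q [-0.57  0.27  1.63  0.01  1.25  1.07]
turn deg [0.18 0.61 0.51]
```

```bash
python3 -m creep '[[0.008,0.003,0.015,0.2,0.6,0],[0.008,0.003,0.02,-0.2,0,0],[0,0.002,0.02,-0.3,0,0],[0,0.002,0.02,-0.3,0,0],[0,0.001,0.01,-0.2,0,0],[0,0,0,0,0,0],[0,0,0,0,0,0]]'; python3 h.py .573 -.356 .12 -95
```

```text
clock: 9.57
position: [0.5639, -0.3481, 0.1387]
ee_rot: [-0.681, 0.733, 0.006, -0.005]
ft_force: [0.4, -0.2, -3.4]
finger_gap: 0.353
t 9.6 pos [ 0.5639 -0.3481  0.1387] ang -94.2 shift(tool) mm [  7.2 -10.   18.6] tilt [-0.0154  0.0012 -0.9999] gap 0.353 F [ 0.4 -0.2 -3.4] q [-0.59  0.32  1.72 -0.01  1.11  1.06]
turn deg [ 0.89 -0.    0.78]
```

Correcting the tilt and position before the last part of the descent.

```bash
python3 -m creep '[[0.005,-0.007,0,0.9,0,0.7],[0.002,-0.002,0.006,0,0,0],[0,0,0.005,0,0,0],[0,0,0,0,0,0],[0,0,0,0,0,0]]'; python3 h.py .573 -.356 .12 -95
```

```text
clock: 9.98
position: [0.5759, -0.3576, 0.1319]
ee_rot: [-0.676, 0.737, -0.005, 0.002]
ft_force: [0.7, 0.2, -4.0]
finger_gap: 0.353
t 10.0 pos [ 0.5759 -0.3576  0.1319] ang -95.0 shift(tool) mm [-1.4  3.2 11.9] tilt [ 0.0088 -0.0044 -1.    ] gap 0.353 F [ 0.7  0.2 -4. ] q [-0.59  0.34  1.71  0.    1.08  1.06]
turn deg [-0.52 -0.21  0.03]
```

```bash
python3 -m creep '[[0,0.003,0.003,-0.5,-0.2,0],[0,0,0.005,-0.1,0,0],[0,0,0.004,0,0,0],[0,0,0,0,0,0]]'; python3 h.py .573 -.356 .115 -95
```

```text
clock: 10.32
position: [0.5734, -0.358, 0.1202]
ee_rot: [-0.676, 0.737, -0.0, -0.001]
ft_force: [0.2, 0.1, -3.0]
finger_gap: 0.358
t 10.3 pos [ 0.5734 -0.358   0.1202] ang -95.0 shift(tool) mm [-1.9  0.6  5.2] tilt [-6.e-04 -9.e-04 -1.e+00] gap 0.358 F [ 0.2  0.1 -3. ] q [-0.59  0.36  1.71 -0.    1.07  1.06]
turn deg [ 0.03 -0.05  0.02]
```

```bash
python3 -m creep '[[0,0,0.004,0,0,0],[0,0,0.002,0,0,0],[0,0,0,0,0,0]]'; python3 h.py .573 -.358 .113 -95;python3 -m creep '[[0,0,0.002,0,0,0],[0,0,0.001,0,0,0],[0,0,0,0,0,0]]';python3 h.py .573 -.358 .113 -95
```

```text
clock: 10.57
position: [0.5747, -0.3587, 0.1154]
ee_rot: [-0.676, 0.737, -0.002, 0.0]
ft_force: [-0.5, -0.5, -4.9]
finger_gap: 0.353
t 10.6 pos [ 0.5747 -0.3587  0.1154] ang -95.0 shift(tool) mm [-0.5  1.8  2.4] tilt [ 0.0023 -0.0024 -1.    ] gap 0.353 F [-0.5 -0.5 -4.9] q [-0.59  0.36  1.71 -0.    1.06  1.06]
turn deg [-0.14 -0.12  0.01]
clock: 10.82
position: [0.576, -0.3592, 0.1154]
ee_rot: [-0.676, 0.737, -0.003, 0.001]
ft_force: [-0.9, -1.1, -3.5]
finger_gap: 0.357
t 10.8 pos [ 0.576  -0.3592  0.1154] ang -95.0 shift(tool) mm [-0.9  3.1  2.4] tilt [ 0.0052 -0.0038 -1.    ] gap 0.357 F [-0.9 -1.1 -3.5] q [-0.59  0.36  1.71 -0.    1.06  1.06]
turn deg [-0.32 -0.19  0.01]
```

```bash
python3 -m creep '[[0,0.002,0.003,-0.3,-0.2,0],[0,0,0.002,0,0,0],[0,0,0,0,0,0]]';python3 h.py .573 -.358 .113 -95
```

```text
clock: 11.07
position: [0.5772, -0.3605, 0.1155]
ee_rot: [-0.676, 0.737, -0.004, 0.002]
ft_force: [-0.9, -0.1, -4.6]
finger_gap: 0.353
t 11.1 pos [ 0.5772 -0.3605  0.1155] ang -95.0 shift(tool) mm [-2.1  4.5  2.5] tilt [ 0.0078 -0.0033 -1.    ] gap 0.353 F [-0.9 -0.1 -4.6] q [-0.6   0.36  1.71  0.    1.06  1.06]
turn deg [-0.46 -0.15 -0.01]
```

Run:
```python
from h import *
im=get_image('scene');save(im,'s2.png')
c=cv2.resize(im['color'][60:240,40:280,::-1],(800,600),interpolation=cv2.INTER_CUBIC);cv2.imwrite('pics/s2c.png',c)
print(get_obs()['moment'],get_obs()['ft_force'])
```

```text
[ 0.12938471 -0.18316738  0.00589668] [ 1.01563693 -0.68744997  1.33837203]
```

View pics/s2c.png

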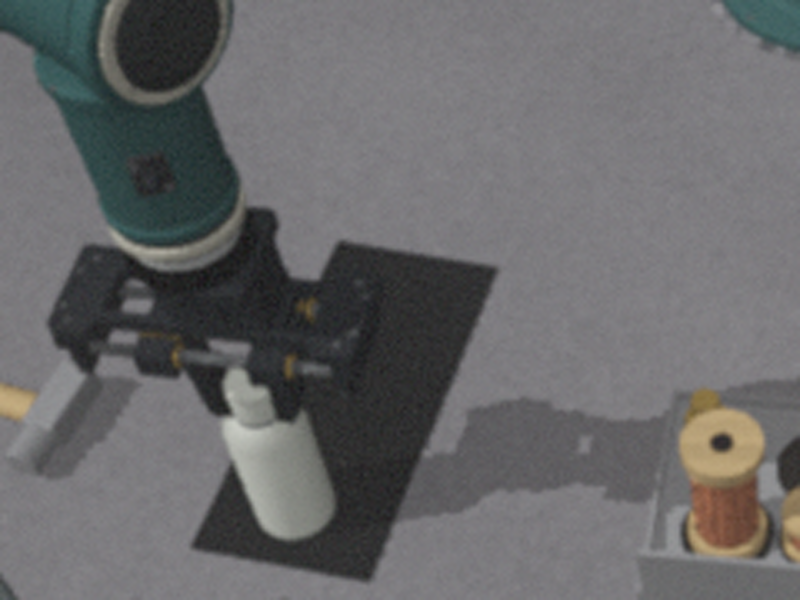

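```bash
python3 - <<'E'
from h import *
im=get_image('scene')
for z in(.003,.013): print(hit(im,(40+295/3.333,60+537/3.333),z))
plan(.573,-.358,.113,-95);print(get_obs()['ft_force'])
E
python3 -m creep '[[0,0,0.002,-0.4,-0.1,0],[0,0,0,0,0,0],[0,0,0,0,0,0],[0,0,0,0,0,0]]';python3 h.py .573 -.358 .113 -95
```

```text
[ 0.60689377 -0.3562264   0.003     ]
[ 0.61323828 -0.35260126  0.013     ]
t 11.2 pos [ 0.5775 -0.3608  0.1154] ang -95.0 shift(tool) mm [-2.4  4.8  2.4] tilt [ 0.0085 -0.0041 -1.    ] gap 0.356 F [1.  0.5 1.2] q [-0.6   0.36  1.71  0.    1.06  1.06]
turn deg [-0.5  -0.19 -0.01]
[1.03078636 0.51344658 1.20455709]
clock: 11.5
position: [0.5792, -0.3618, 0.1153]
ee_rot: [-0.675, 0.737, -0.003, 0.0]
ft_force: [0.1, 0.4, 1.6]
finger_gap: 0.355
t 11.5 pos [ 0.5792 -0.3618  0.1153] ang -95.0 shift(tool) mm [-3.2  6.5  2.2] tilt [ 0.0048 -0.0037 -1.    ] gap 0.355 F [0.1 0.4 1.6] q [-0.59  0.37  1.7  -0.    1.06  1.06]
turn deg [-0.29 -0.19 -0.01]
```

```bash
python3 -m creep '[[0,0,0,-0.3,-0.2,0],[0,0,0,0,0,0]]';python3 h.py .573 -.358 .113 -95; python3 -m creep '[[0,0,0,0,0,0],[0,0,0,0,0,0],[0,0,0,0,0,0],[0,0,0,0,0,0],[0,0,0,0,0,0],[0,0,0,0,0,0],[0,0,0,0,0,0]]' -1;python3 h.py .573 -.358 .113 -95
```

```text
clock: 11.67
position: [0.5792, -0.3621, 0.1152]
ee_rot: [-0.676, 0.737, 0.0, -0.0]
ft_force: [-0.6, -0.3, 0.9]
finger_gap: 0.354
t 11.7 pos [ 0.5792 -0.3621  0.1152] ang -95.0 shift(tool) mm [-3.5  6.5  2.2] tilt [-4.e-04 -1.e-04 -1.e+00] gap 0.354 F [-0.6 -0.3  0.9] q [-0.6   0.37  1.7  -0.    1.07  1.06]
turn deg [ 0.02 -0.01 -0.01]
clock: 12.25
position: [0.5782, -0.3622, 0.1136]
ee_rot: [-0.676, 0.737, 0.001, -0.001]
ft_force: [-0.9, 0.2, -0.7]
finger_gap: 0.86
t 12.2 pos [ 0.5782 -0.3622  0.1136] ang -95.0 shift(tool) mm [-3.7  5.5  0.6] tilt [-2.6e-03  4.0e-04 -1.0e+00] gap 0.86 F [-0.9  0.2 -0.7] q [-0.6   0.37  1.7  -0.    1.07  1.06]
turn deg [ 0.15  0.01 -0.01]
```

```bash
python3 -m creep '[[0,0,-0.015,0,0,0],[0,0,-0.03,0.3,0,0],[0,0,-0.035,0.3,0,0],[0,0,-0.035,0.3,0,0],[0,0,-0.035,0.3,0,0],[0,0,-0.01,0,0,0],[0,0,0,0,0,0]]';python3 h.py .5983 .0578 .27 -98.5
```

```text
clock: 12.83
position: [0.5757, -0.3608, 0.2827]
ee_rot: [-0.676, 0.737, -0.004, 0.006]
ft_force: [0.3, -0.1, 0.3]
finger_gap: 1.0
t 12.8 pos [ 0.5757 -0.3608  0.2827] ang -95.0 shift(tool) mm [-419.    14.    13.6] tilt [ 0.0147  0.0014 -0.9999] gap 1.0 F [ 0.3 -0.1  0.3] q [-0.6   0.24  1.55  0.01  1.34  1.05]
turn deg [-0.83  0.18  3.52]
```

```bash
python3 -m creep '[[-0.03,0.001,0,-0.8,0.2,1.5],[-0.039,0,0,0,0,2],[-0.039,0,0,0,0,0],[-0.039,0,0,0,0,0],[-0.039,0,0,0,0,0],[-0.039,0,0,0,0,0],[-0.039,0,0,0,0,0],[-0.039,0,0,0,0,0],[-0.039,0,0,0,0,0],[-0.03,0,0,0,0,0]]';python3 h.py .5983 .0578 .25 -98.5
```

```text
clock: 13.67
position: [0.6245, 0.0147, 0.2711]
ee_rot: [-0.646, 0.763, 0.002, -0.006]
ft_force: [0.6, -0.8, 0.1]
finger_gap: 0.999
t 13.7 pos [0.6245 0.0147 0.2711] ang -99.4 shift(tool) mm [-38.3  32.7  21.2] tilt [-0.0112 -0.004  -0.9999] gap 0.999 F [ 0.6 -0.8  0.1] q [-0.01  0.16  1.67 -0.    1.32  1.72]
turn deg [ 0.6  -0.33 -0.94]
```

```bash
python3 -m creep '[[-0.02,0.016,0.005,0.6,-0.3,-0.9],[-0.017,0.015,0.015,0,0,0],[0,0.001,0.02,0,0,0],[0,0,0.01,0,0,0],[0,0,0,0,0,0],[0,0,0,0,0,0]]';python3 h.py .5983 .0578 .2 -98.5;  python3 - <<'E'
from h import *
im=get_image('wrist');save(im,'w4.png');print(im['origin'])
c=cv2.resize(im['color'][60:285,130:430,::-1],(800,600),interpolation=cv2.INTER_CUBIC);cv2.imwrite('pics/w4c.png',c)
E
```

```text
clock: 14.17
position: [0.5937, 0.0672, 0.2112]
ee_rot: [-0.657, 0.754, 0.004, -0.004]
ft_force: [0.2, 0.6, 0.4]
finger_gap: 0.996
t 14.2 pos [0.5937 0.0672 0.2112] ang -97.9 shift(tool) mm [ 8.7 -6.  11.1] tilt [-0.0106  0.0013 -0.9999] gap 0.996 F [0.2 0.6 0.4] q [0.07 0.14 1.8  0.   1.21 1.78]
turn deg [ 0.61 -0.01  0.62]
[0.66718435 0.05737861 0.35599803]
```

View pics/w4c.png

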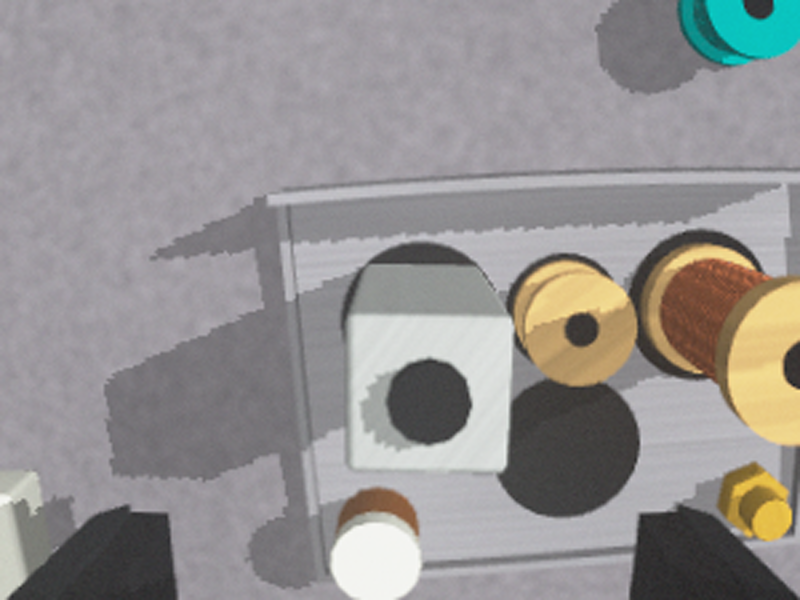

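Run:
```python
from h import *
im=get_image('wrist')
f=lambda u,v,z:hit(im,(130+u/2.6667,60+v/2.6667),z,True)[:2].round(4)
print('tin',f(429,401,.127),'small',f(582,329,.04),'pad',f(568,447,.004))
P=[f(u,v,.119) for u,v in((349,317),(509,315),(508,471),(347,470))];print(np.mean(P,0))
for i in range(4):
    d=P[(i+1)%4]-P[i];print(np.hypot(*d).round(4),(np.degrees(np.arctan2(d[1],d[0]))%90).round(1))
plan(.5983,.0578,.076,-98.5)
```

```text
tin [0.5998 0.0587] small [ 0.5943 -0.0015] pad [0.5346 0.0022]
[0.599175 0.0587  ]
0.0446 83.1
0.0465 83.7
0.0472 81.6
0.0453 80.5
t 14.3 pos [0.5944 0.0668 0.2121] ang -97.9 shift(tool) mm [  8.4  -6.4 136. ] tilt [-0.0092  0.0015 -1.    ] gap 1.0 F [ 0.5 -0.5  0.1] q [0.07 0.14 1.8  0.   1.21 1.78]
turn deg [0.53 0.01 0.57]
```

```bash
python3 -m creep '[[0.008,-0.005,0.01,0.5,0,0],[0,0,0.015,0,0,0],[0,0,0.015,0,0,0],[0,0,0.01,0,0,0],[0,0,0,0,0,0],[0,0,0,0,0,0]]';python3 h.py .599 .0583 .076 -98.2
```

```text
clock: 14.77
position: [0.6055, 0.0533, 0.168]
ee_rot: [-0.654, 0.757, -0.004, 0.005]
ft_force: [0.5, 0.1, -0.8]
finger_gap: 0.995
t 14.8 pos [0.6055 0.0533 0.168 ] ang -98.3 shift(tool) mm [-3.8  8.4 91.9] tilt [ 1.330e-02  2.000e-04 -9.999e-01] gap 0.995 F [ 0.5  0.1 -0.8] q [ 0.05  0.18  1.84 -0.    1.11  1.76]
turn deg [-0.75  0.12 -0.13]
```

```bash
python3 -m creep '[[-0.004,0.007,0.005,-0.8,0,0],[0,0.001,0.015,-0.2,0,0],[0,0.001,0.015,-0.2,0,0],[0,0.001,0.015,-0.2,0,0],[0,0,0,0,0,0],[0,0,0,0,0,0]]';python3 h.py .599 .0583 .076 -98.2
```

```text
clock: 15.27
position: [0.5974, 0.0594, 0.1166]
ee_rot: [-0.654, 0.757, 0.004, -0.002]
ft_force: [0.5, 0.3, 1.0]
finger_gap: 1.002
t 15.3 pos [0.5974 0.0594 0.1166] ang -98.4 shift(tool) mm [ 1.  -2.1 40.5] tilt [-0.008   0.0046 -1.    ] gap 1.002 F [0.5 0.3 1. ] q [0.05 0.23 1.88 0.01 1.04 1.77]
turn deg [ 0.49  0.19 -0.16]
```

```bash
python3 -m creep '[[0.001,-0.001,0.01,0.4,0.2,0],[0,0.001,0.01,-0.1,0,0],[0,0,0.01,-0.2,0,0],[0,0,0.007,-0.1,0,0],[0,0,0,0,0,0],[0,0,0,0,0,0]]';python3 h.py .599 .0583 .076 -98.2
```

```text
clock: 15.77
position: [0.5973, 0.059, 0.0771]
ee_rot: [-0.654, 0.756, 0.004, -0.003]
ft_force: [0.9, 0.2, -0.8]
finger_gap: 0.997
t 15.8 pos [0.5973 0.059  0.0771] ang -98.3 shift(tool) mm [ 0.5 -1.8  1.1] tilt [-0.0093  0.0014 -1.    ] gap 0.997 F [ 0.9  0.2 -0.8] q [0.06 0.28 1.91 0.   0.97 1.77]
turn deg [ 0.54  0.   -0.11]
```

Fix the tilt, then close.

```bash
python3 -m creep '[[0,-0.001,0,0.5,0,0],[0,0,0,0,0,0],[0,0,0,0,0,0]]';python3 h.py .599 .0583 .076 -98.2; python3 -m creep '[[0,0,0,0,0,0],[0,0,0,0,0,0],[0,0,0,0,0,0],[0,0,0,0,0,0],[0,0,0,0,0,0],[0,0,0,0,0,0],[0,0,0,0,0,0],[0,0,0,0,0,0],[0,0,0,0,0,0],[0,0,0,0,0,0]]' 1 35;python3 h.py .599 .0583 .076 -98.2
```

```text
clock: 16.02
position: [0.599, 0.0589, 0.0777]
ee_rot: [-0.654, 0.757, -0.0, 0.0]
ft_force: [0.4, 1.0, 0.3]
finger_gap: 1.002
t 16.0 pos [0.599  0.0589 0.0777] ang -98.3 shift(tool) mm [ 0.5 -0.1  1.7] tilt [ 1.e-03  1.e-04 -1.e+00] gap 1.002 F [0.4 1.  0.3] q [0.06 0.27 1.91 0.   0.96 1.77]
turn deg [-0.06  0.01 -0.12]
clock: 16.85
position: [0.6004, 0.059, 0.0799]
ee_rot: [-0.654, 0.757, -0.001, 0.002]
ft_force: [0.2, 0.3, 1.1]
finger_gap: 0.54
t 16.9 pos [0.6004 0.059  0.0799] ang -98.3 shift(tool) mm [0.9 1.3 3.9] tilt [ 4.8e-03  3.0e-04 -1.0e+00] gap 0.54 F [0.2 0.3 1.1] q [0.06 0.27 1.91 0.   0.96 1.77]
turn deg [-0.27  0.06 -0.11]
```

```bash
python3 -m creep '[[0,0,-0.01,-0.2,0,0],[0,0,-0.025,0,0,0],[0,0,-0.03,0.2,0,0],[0,0,-0.035,0.3,0,0],[0,0,-0.035,0.3,0,0],[0,0,-0.035,0.3,0,0],[0,0,-0.01,0,0,0],[0,0,0,0,0,0]]'; python3 h.py .484 -.341 .25 -97;python3 - <<'E'
from h import *
im=get_image('scene')
c=cv2.resize(im['color'][60:270,150:430,::-1],(800,600),interpolation=cv2.INTER_CUBIC);cv2.imwrite('pics/s3c.png',c)
E
```

```text
clock: 17.52
position: [0.5928, 0.0585, 0.2615]
ee_rot: [-0.654, 0.757, -0.001, -0.001]
ft_force: [-1.0, -0.9, -3.8]
finger_gap: 0.54
t 17.5 pos [0.5928 0.0585 0.2615] ang -98.3 shift(tool) mm [411.   49.8  12.6] tilt [ 8.0e-04 -2.9e-03 -1.0e+00] gap 0.54 F [-1.  -0.9 -3.8] q [ 0.06  0.1   1.75 -0.    1.29  1.78]
turn deg [-0.07 -0.16 -1.33]
```

View pics/s3c.png

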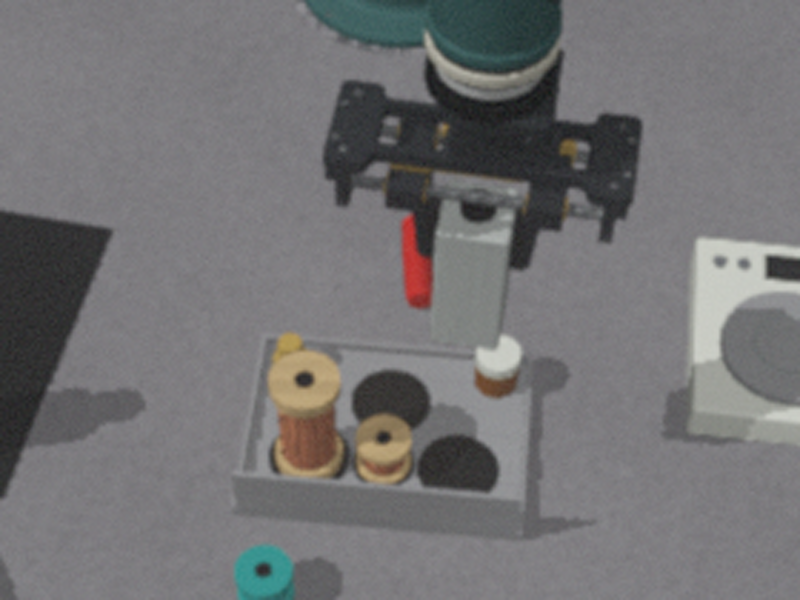

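```bash
python3 -m creep '[[0.025,0.003,0,0,0,0],[0.038,0.005,-0.001,0,0,0],[0.038,0.005,-0.001,0,0,0],[0.038,0.005,-0.002,0,0,0],[0.038,0.005,-0.002,0,0,0],[0.038,0.004,-0.002,0,0,0],[0.038,0.004,-0.002,0,0,0],[0.038,0.004,-0.002,0,0,0],[0.025,0.003,0,0,0,0],[0,0,0,0,0,0]]'; python3 h.py .484 -.341 .2 -98
```

```text
clock: 18.4
position: [0.4939, -0.2549, 0.241]
ee_rot: [-0.657, 0.754, 0.018, -0.012]
ft_force: [1.2, -0.2, -2.1]
finger_gap: 0.538
t 18.4 pos [ 0.4939 -0.2549  0.241 ] ang -97.9 shift(tool) mm [86.9 -3.7 40.4] tilt [-0.0414  0.0119 -0.9991] gap 0.538 F [ 1.2 -0.2 -2.1] q [-0.52  0.07  1.83 -0.01  1.29  1.2 ]
turn deg [2.45 0.35 0.15]
```

```bash
python3 -m creep '[[0.02,-0.006,0.003,2.4,0.35,0],[0.03,0.004,0.003,0,0,0],[0.025,0.002,0.003,0,0,0],[0.008,0,0.005,0,0,0],[0,0,0,0,0,0],[0,0,0,0,0,0]]'; python3 h.py .484 -.341 .2 -98
```

```text
clock: 18.9
position: [0.4744, -0.334, 0.207]
ee_rot: [-0.655, 0.755, 0.014, -0.001]
ft_force: [-0.1, 0.0, -2.5]
finger_gap: 0.544
t 18.9 pos [ 0.4744 -0.334   0.207 ] ang -98.1 shift(tool) mm [  5.7 -10.7   6.7] tilt [-0.0205  0.0195 -0.9996] gap 0.544 F [-0.1  0.  -2.5] q [-0.66  0.13  1.83  0.    1.22  1.05]
turn deg [ 1.32  0.94 -0.09]
```

```bash
python3 -m creep '[[0.004,-0.005,0.01,1.3,0.9,0],[0.001,-0.001,0.02,-0.1,0,0],[0,0.001,0.025,-0.2,0,0],[0,0.001,0.025,-0.2,0,0],[0,0.001,0.015,-0.2,0,0],[0,0,0,0,0,0],[0,0,0,0,0,0]]'; python3 h.py .484 -.341 .09 -98
```

```text
clock: 19.48
position: [0.4783, -0.3269, 0.1048]
ee_rot: [-0.658, 0.753, 0.009, -0.002]
ft_force: [0.5, -0.1, -2.6]
finger_gap: 0.54
t 19.5 pos [ 0.4783 -0.3269  0.1048] ang -97.7 shift(tool) mm [13.3 -7.7 14.6] tilt [-0.0152  0.0105 -0.9998] gap 0.54 F [ 0.5 -0.1 -2.6] q [-0.64  0.22  1.93 -0.    1.02  1.06]
turn deg [0.95 0.48 0.31]
```

```bash
python3 -m creep '[[0.008,-0.004,0.003,1,0.5,0.3],[0.005,0,0.006,0,0,0],[0,0,0.006,0,0,0],[0,0,0,0,0,0],[0,0,0,0,0,0]]'; python3 h.py .484 -.341 .08 -98
```

```text
clock: 19.9
position: [0.484, -0.3412, 0.0925]
ee_rot: [-0.657, 0.754, -0.004, 0.001]
ft_force: [-0.2, -0.2, -3.4]
finger_gap: 0.54
t 19.9 pos [ 0.484  -0.3412  0.0925] ang -97.9 shift(tool) mm [-0.3  0.2 12.5] tilt [ 0.0079 -0.0048 -1.    ] gap 0.54 F [-0.2 -0.2 -3.4] q [-0.66  0.24  1.93  0.    0.97  1.05]
turn deg [-0.48 -0.21  0.12]
```

```bash
python3 -m creep '[[0,0,0.004,-0.5,-0.2,0],[0,0,0.005,-0.1,0,0],[0,0,0.003,0,0,0],[0,0,0,0,0,0],[0,0,0,0,0,0]]'; python3 h.py .484 -.341 .079 -98
```

```text
clock: 20.32
position: [0.485, -0.3426, 0.0809]
ee_rot: [-0.656, 0.754, -0.0, -0.001]
ft_force: [0.2, -0.3, -2.6]
finger_gap: 0.544
t 20.3 pos [ 0.485  -0.3426  0.0809] ang -97.9 shift(tool) mm [-1.4  1.2  1.9] tilt [-6.0e-04 -1.2e-03 -1.0e+00] gap 0.544 F [ 0.2 -0.3 -2.6] q [-0.66  0.26  1.92 -0.    0.96  1.05]
turn deg [ 0.02 -0.07  0.06]
```

```bash
python3 -m creep '[[0,0,0.002,0,0,0],[0,0,0.001,0,0,0],[0,0,0,0,0,0]]'; python3 h.py .484 -.341 .079 -98;python3 -m creep '[[0,0,0.002,0,0,0],[0,0,0.001,0,0,0],[0,0,0,0,0,0]]'; python3 h.py .484 -.341 .079 -98
```

```text
clock: 20.57
position: [0.4856, -0.3429, 0.0794]
ee_rot: [-0.656, 0.754, -0.001, -0.0]
ft_force: [-0.2, -0.6, -3.2]
finger_gap: 0.542
t 20.6 pos [ 0.4856 -0.3429  0.0794] ang -97.9 shift(tool) mm [-1.7  1.8  0.4] tilt [ 4.0e-04 -1.7e-03 -1.0e+00] gap 0.542 F [-0.2 -0.6 -3.2] q [-0.66  0.26  1.92 -0.    0.96  1.05]
turn deg [-0.03 -0.09  0.05]
clock: 20.82
position: [0.4868, -0.3436, 0.0792]
ee_rot: [-0.656, 0.754, -0.002, 0.0]
ft_force: [0.0, -0.1, -3.3]
finger_gap: 0.541
t 20.8 pos [ 0.4868 -0.3436  0.0792] ang -98.0 shift(tool) mm [-2.2  3.1  0.2] tilt [ 0.003  -0.0032 -1.    ] gap 0.541 F [ 0.  -0.1 -3.3] q [-0.66  0.26  1.92 -0.    0.95  1.05]
turn deg [-0.19 -0.16  0.05]
```

```bash
python3 -m creep '[[0,0,0,-0.2,-0.2,0],[0,0,0,0,0,0],[0,0,0,0,0,0],[0,0,0,0,0,0],[0,0,0,0,0,0],[0,0,0,0,0,0]]' -1; python3 h.py .484 -.341 .079 -98;python3 -m creep '[[0,0,-0.015,0,0,0],[0,0,-0.03,0,0,0],[0,0,-0.035,0,0,0],[0,0,-0.035,0.2,0,0],[0,0,-0.035,0.2,0,0],[0,0,-0.03,0.2,0,0],[0,0,0,0,0,0]]';python3 h.py .59 -.0608 .26 -94.2
```

```text
clock: 21.32
position: [0.488, -0.3446, 0.0796]
ee_rot: [-0.656, 0.754, -0.001, 0.0]
ft_force: [-0.6, -0.1, 0.1]
finger_gap: 0.973
t 21.3 pos [ 0.488  -0.3446  0.0796] ang -97.9 shift(tool) mm [-3.1  4.5  0.6] tilt [ 0.0023 -0.0012 -1.    ] gap 0.973 F [-0.6 -0.1  0.1] q [-0.66  0.26  1.92  0.    0.96  1.05]
turn deg [-0.14 -0.05  0.06]
clock: 21.9
position: [0.4848, -0.3425, 0.2623]
ee_rot: [-0.656, 0.754, 0.0, 0.003]
ft_force: [0.1, -1.2, 0.8]
finger_gap: 1.004
t 21.9 pos [ 0.4848 -0.3425  0.2623] ang -97.9 shift(tool) mm [-293.5  -65.3    3.9] tilt [ 0.0043  0.004  -1.    ] gap 1.004 F [ 0.1 -1.2  0.8] q [-0.66  0.1   1.76  0.01  1.29  1.05]
turn deg [-0.22  0.25 -3.74]
```

```bash
python3 -m creep '[[-0.025,-0.006,0,-0.2,0.2,-1.8],[-0.036,-0.009,0,0,0,-1.8],[-0.036,-0.008,0,0,0,0],[-0.036,-0.008,0,0,0,0],[-0.036,-0.007,0,0,0,0],[-0.036,-0.007,0,0,0,0],[-0.036,-0.007,0,0,0,0],[-0.025,-0.005,0,0,0,0],[0,0,0,0,0,0],[0,0,0,0,0,0]]';python3 h.py .59 -.0608 .2 -94.2
```

```text
clock: 22.73
position: [0.5675, -0.0743, 0.2616]
ee_rot: [-0.679, 0.734, -0.004, 0.0]
ft_force: [-0.2, 0.3, -0.4]
finger_gap: 1.004
t 22.7 pos [ 0.5675 -0.0743  0.2616] ang -94.5 shift(tool) mm [-15.5 -21.   61.7] tilt [ 0.0053 -0.0047 -1.    ] gap 1.004 F [-0.2  0.3 -0.4] q [-0.17  0.05  1.8  -0.    1.28  1.48]
turn deg [-0.32 -0.25 -0.27]
```

```bash
python3 -m creep '[[-0.007,-0.01,0.01,-0.3,-0.25,0],[-0.006,-0.01,0.015,0,0,0],[0,0,0.02,-0.2,0,0],[0,0,0.015,-0.2,0,0],[0,0,0,0,0,0],[0,0,0,0,0,0]]';python3 h.py .59 -.0608 .165 -94.2
python3 - <<'E'
from h import *
im=get_image('wrist');save(im,'w5.png');print(im['origin'])
c=cv2.resize(im['color'][60:285,130:430,::-1],(800,600),interpolation=cv2.INTER_CUBIC);cv2.imwrite('pics/w5c.png',c)
E
```

```text
clock: 23.23
position: [0.5884, -0.0684, 0.1988]
ee_rot: [-0.678, 0.735, 0.002, -0.003]
ft_force: [0.4, 0.2, -0.3]
finger_gap: 1.002
t 23.2 pos [ 0.5884 -0.0684  0.1988] ang -94.6 shift(tool) mm [-7.8 -1.2 33.7] tilt [-0.007  -0.0021 -1.    ] gap 1.002 F [ 0.4  0.2 -0.3] q [-0.16  0.14  1.83 -0.    1.18  1.5 ]
turn deg [ 0.39 -0.15 -0.45]
[ 0.66177663 -0.07371289  0.34386517]
```

View pics/w5c.png

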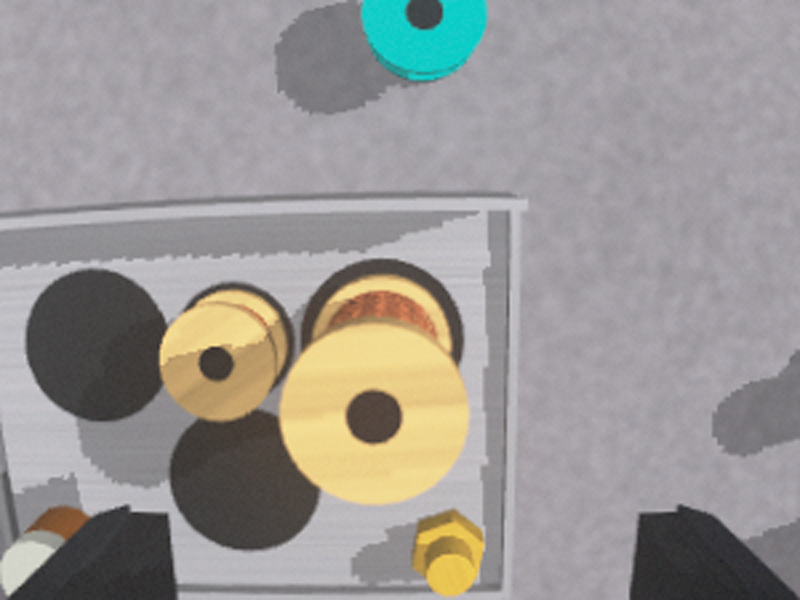

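Run:
```python
from h import *
im=get_image('wrist')
f=lambda u,v,z:hit(im,(130+u/2.6667,60+v/2.6667),z,True)[:2].round(4)
print('tall',f(374,414,.109),'small',f(217,363,.04),'tinpad',f(97,344,.004),'botpad',f(248,479,.004),'tallpad',f(383,337,.004))
plan(.59,-.0608,.15,-94.2)
```

```text
tall [ 0.5908 -0.0609] small [ 0.594  -0.0016] tinpad [0.5988 0.0577] botpad [0.5347 0.0008] tallpad [ 0.5909 -0.0616]
t 23.3 pos [ 0.5886 -0.0683  0.1995] ang -94.6 shift(tool) mm [-7.7 -1.1 49.4] tilt [-0.0061 -0.0022 -1.    ] gap 1.0 F [0.3 0.1 0.4] q [-0.16  0.14  1.82 -0.    1.18  1.5 ]
turn deg [ 0.34 -0.15 -0.45]
```

```bash
python3 -m creep '[[-0.007,-0.001,0.015,0.3,-0.15,0],[0,0,0.02,-0.1,0,0],[0,0.001,0.02,-0.2,0,0],[0,0.001,0.02,-0.2,0,0],[0,0,0.01,-0.2,0,0],[0,0,0,0,0,0],[0,0,0,0,0,0]]';python3 h.py .5907 -.061 .084 -94.5
```

```text
clock: 23.92
position: [0.5949, -0.0656, 0.1232]
ee_rot: [-0.676, 0.737, -0.003, 0.001]
ft_force: [0.2, 0.4, 0.6]
finger_gap: 0.998
t 23.9 pos [ 0.5949 -0.0656  0.1232] ang -94.9 shift(tool) mm [-4.3  4.9 39.2] tilt [ 0.0059 -0.0022 -1.    ] gap 0.998 F [0.2 0.4 0.6] q [-0.15  0.21  1.89 -0.    1.03  1.51]
turn deg [-0.35 -0.1  -0.39]
```

```bash
python3 -m creep '[[-0.004,0.003,0.01,-0.4,-0.1,0],[0,0.001,0.015,-0.1,0,0],[0,0,0.01,-0.2,0,0],[0,0,0.003,0,0,0],[0,0,0,0,0,0],[0,0,0,0,0,0]]';python3 h.py .5907 -.061 .084 -94.5
```

```text
clock: 24.42
position: [0.5958, -0.0614, 0.0895]
ee_rot: [-0.676, 0.737, -0.001, 0.001]
ft_force: [-0.6, 0.2, 0.6]
finger_gap: 0.999
t 24.4 pos [ 0.5958 -0.0614  0.0895] ang -94.9 shift(tool) mm [0.1 5.1 5.4] tilt [ 3.2e-03 -2.0e-04 -1.0e+00] gap 0.999 F [-0.6  0.2  0.6] q [-0.14  0.25  1.91  0.    0.97  1.51]
turn deg [-0.18  0.   -0.42]
```

```bash
python3 -m creep '[[0,0.004,0.004,-0.2,0,0],[0,0.001,0.002,0,0,0],[0,0,0,0,0,0],[0,0,0,0,0,0]]';python3 h.py .5907 -.061 .084 -94.5
```

```text
clock: 24.75
position: [0.5915, -0.0609, 0.0847]
ee_rot: [-0.676, 0.737, -0.001, 0.001]
ft_force: [-0.1, -0.9, -0.3]
finger_gap: 1.003
t 24.8 pos [ 0.5915 -0.0609  0.0847] ang -94.9 shift(tool) mm [0.1 0.8 0.7] tilt [ 2.e-03 -3.e-04 -1.e+00] gap 1.003 F [-0.1 -0.9 -0.3] q [-0.14  0.25  1.92  0.    0.97  1.51]
turn deg [-0.12 -0.01 -0.42]
```

```bash
python3 -m creep '[[0,0,0,0,0,0],[0,0,0,0,0,0],[0,0,0,0,0,0],[0,0,0,0,0,0],[0,0,0,0,0,0],[0,0,0,0,0,0],[0,0,0,0,0,0],[0,0,0,0,0,0]]' 1 45;python3 h.py .5907 -.061 .084 -94.5
```

```text
clock: 25.42
position: [0.5922, -0.061, 0.0857]
ee_rot: [-0.676, 0.737, -0.001, 0.001]
ft_force: [0.3, 0.6, -0.7]
finger_gap: 0.595
t 25.4 pos [ 0.5922 -0.061   0.0857] ang -94.9 shift(tool) mm [0.1 1.5 1.7] tilt [ 3.7e-03 -4.0e-04 -1.0e+00] gap 0.595 F [ 0.3  0.6 -0.7] q [-0.14  0.25  1.92  0.    0.97  1.51]
turn deg [-0.21 -0.01 -0.42]
```

```bash
python3 -m creep '[[0,0,0,0,0,0],[0,0,0,0,0,0]]';python3 -m creep '[[0,0,-0.01,-0.2,0,0],[0,0,-0.025,0,0,0],[0,0,0,0,0,0]]';python3 h.py .5907 -.061 .25 -94.5
```

```text
clock: 25.58
position: [0.5921, -0.061, 0.0857]
ee_rot: [-0.676, 0.737, -0.001, 0.001]
ft_force: [-0.3, 0.1, 0.1]
finger_gap: 0.593
clock: 25.83
position: [0.5891, -0.0606, 0.1188]
ee_rot: [-0.676, 0.737, 0.003, -0.003]
ft_force: [2.6, -0.3, -3.3]
finger_gap: 0.596
t 25.8 pos [ 0.5891 -0.0606  0.1188] ang -94.9 shift(tool) mm [   0.2   -0.6 -131.2] tilt [-7.9e-03  9.0e-04 -1.0e+00] gap 0.596 F [ 2.6 -0.3 -3.3] q [-0.14  0.22  1.9  -0.    1.04  1.51]
turn deg [ 0.46  0.02 -0.42]
```

```bash
python3 -m creep '[[0,0,-0.03,0.4,0,0],[0,0,-0.035,0.1,0,0],[0,0,-0.035,0.2,0,0],[0,0,-0.035,0.2,0,0],[0,0,-0.015,0,0,0],[0,0,0,0,0,0]]'; python3 h.py .395 -.326 .26 -96;python3 - <<'E'
from h import *
im=get_image('scene')
c=cv2.resize(im['color'][60:270,100:380,::-1],(800,600),interpolation=cv2.INTER_CUBIC);cv2.imwrite('pics/s4c.png',c)
E
```

```text
clock: 26.33
position: [0.5842, -0.0601, 0.2662]
ee_rot: [-0.676, 0.737, 0.003, -0.002]
ft_force: [0.8, 0.1, -4.1]
finger_gap: 0.595
t 26.3 pos [ 0.5842 -0.0601  0.2662] ang -94.9 shift(tool) mm [281.2 165.6   7. ] tilt [-0.0066  0.0016 -1.    ] gap 0.595 F [ 0.8  0.1 -4.1] q [-0.15  0.09  1.76  0.    1.3   1.51]
turn deg [0.38 0.06 1.07]
```

View pics/s4c.png

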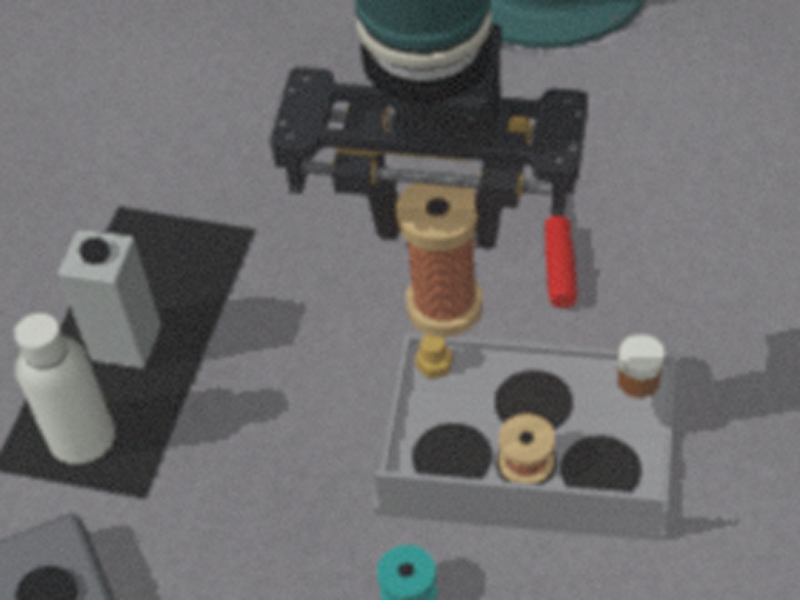

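```bash
python3 -m creep '[[0.02,0.01,0,0.4,0,0],[0.032,0.019,-0.001,0,0,0],[0.032,0.019,-0.001,0.2,0,0],[0.032,0.019,-0.001,0.2,0,0],[0.032,0.019,-0.001,0.2,0,0],[0.032,0.019,-0.001,0.2,0,0],[0.032,0.019,-0.001,0.2,0,0],[0.025,0.015,-0.001,0.2,0,0],[0.01,0.008,0,0,0,0],[0,0,0,0,0,0]]'; python3 h.py .395 -.326 .2 -97
```

```text
clock: 27.22
position: [0.3994, -0.2955, 0.2417]
ee_rot: [-0.678, 0.735, 0.01, 0.002]
ft_force: [0.7, 0.5, -4.0]
finger_gap: 0.594
t 27.2 pos [ 0.3994 -0.2955  0.2417] ang -94.6 shift(tool) mm [31.4  1.5 41.2] tilt [-0.0108  0.0171 -0.9998] gap 0.594 F [ 0.7  0.5 -4. ] q [-0.69 -0.07  1.96  0.01  1.27  0.96]
turn deg [0.72 0.91 2.43]
```

```bash
python3 -m creep '[[0.015,0,0.008,0.7,0.9,1],[0.013,0,0.015,0,0,1],[0,0.001,0.025,-0.2,0,0],[0,0.001,0.025,-0.2,0,0],[0,0.001,0.025,-0.2,0,0],[0,0.001,0.015,-0.2,0,0],[0,0,0,0,0,0],[0,0,0,0,0,0]]'; python3 h.py .395 -.326 .1 -97
```

```text
clock: 27.88
position: [0.3863, -0.3144, 0.1081]
ee_rot: [-0.664, 0.748, 0.016, -0.004]
ft_force: [0.5, 0.1, -4.1]
finger_gap: 0.593
t 27.9 pos [ 0.3863 -0.3144  0.1081] ang -96.9 shift(tool) mm [ 10.6 -10.2   7.6] tilt [-0.0278  0.0187 -0.9994] gap 0.593 F [ 0.5  0.1 -4.1] q [-0.73  0.07  2.08 -0.01  1.02  0.96]
turn deg [1.71 0.87 0.16]
```

```bash
python3 -m creep '[[0.006,-0.005,0,1.7,0.9,0],[0.003,0,0.004,0,0,0],[0,0,0.005,0,0,0],[0,0,0,0,0,0],[0,0,0,0,0,0]]'; python3 h.py .395 -.326 .085 -97
```

```text
clock: 28.3
position: [0.3914, -0.3223, 0.0983]
ee_rot: [-0.664, 0.747, 0.001, 0.0]
ft_force: [0.0, -0.1, -3.2]
finger_gap: 0.593
t 28.3 pos [ 0.3914 -0.3223  0.0983] ang -96.7 shift(tool) mm [ 3.3 -4.1 13.3] tilt [-8.0e-04  1.4e-03 -1.0e+00] gap 0.593 F [ 0.  -0.1 -3.2] q [-0.74  0.08  2.09  0.    0.97  0.95]
turn deg [0.05 0.08 0.26]
```

```bash
python3 -m creep '[[0.003,-0.004,0.003,0,0,0],[0,0,0.005,-0.1,0,0],[0,0,0.003,0,0,0],[0,0,0,0,0,0],[0,0,0,0,0,0]]'; python3 h.py .395 -.326 .085 -97;python3 -m creep '[[0,0,0.002,0,0,0],[0,0,0,0,0,0]]'; python3 h.py .395 -.326 .085 -97
```

```text
clock: 28.72
position: [0.3967, -0.327, 0.0879]
ee_rot: [-0.664, 0.747, 0.0, -0.0]
ft_force: [0.2, -0.2, -4.0]
finger_gap: 0.592
t 28.7 pos [ 0.3967 -0.327   0.0879] ang -96.7 shift(tool) mm [-0.8  1.8  2.9] tilt [-7.e-04 -0.e+00 -1.e+00] gap 0.592 F [ 0.2 -0.2 -4. ] q [-0.74  0.11  2.09 -0.    0.95  0.95]
turn deg [ 0.04 -0.01  0.26]
clock: 28.88
position: [0.3967, -0.327, 0.0856]
ee_rot: [-0.664, 0.747, 0.0, -0.0]
ft_force: [-0.2, -0.0, -3.5]
finger_gap: 0.593
t 28.9 pos [ 0.3967 -0.327   0.0856] ang -96.7 shift(tool) mm [-0.8  1.8  0.6] tilt [-9.e-04  2.e-04 -1.e+00] gap 0.593 F [-0.2 -0.  -3.5] q [-0.74  0.11  2.09 -0.    0.94  0.95]
turn deg [0.06 0.   0.26]
```

```bash
python3 -m creep '[[0,0,0.002,0,0,0],[0,0,0,0,0,0],[0,0,0,0,0,0]]'; python3 h.py .395 -.326 .085 -97;python3 -m creep '[[0,0,0,0,0,0],[0,0,0,0,0,0],[0,0,0,0,0,0],[0,0,0,0,0,0],[0,0,0,0,0,0],[0,0,0,0,0,0]]' -1; python3 h.py .395 -.326 .085 -97
```

```text
clock: 29.13
position: [0.3975, -0.3277, 0.0853]
ee_rot: [-0.664, 0.747, -0.001, -0.0]
ft_force: [-0.3, -0.2, -3.5]
finger_gap: 0.596
t 29.1 pos [ 0.3975 -0.3277  0.0853] ang -96.7 shift(tool) mm [-1.4  2.7  0.2] tilt [ 8.0e-04 -1.2e-03 -1.0e+00] gap 0.596 F [-0.3 -0.2 -3.5] q [-0.74  0.11  2.09 -0.    0.94  0.95]
turn deg [-0.05 -0.06  0.26]
clock: 29.63
position: [0.3994, -0.3295, 0.0877]
ee_rot: [-0.664, 0.747, -0.004, 0.0]
ft_force: [-0.1, 0.1, 0.4]
finger_gap: 0.994
t 29.6 pos [ 0.3994 -0.3295  0.0877] ang -96.8 shift(tool) mm [-3.   4.8  2.7] tilt [ 0.0049 -0.0051 -1.    ] gap 0.994 F [-0.1  0.1  0.4] q [-0.74  0.11  2.09 -0.    0.94  0.95]
turn deg [-0.32 -0.26  0.25]
```

```bash
python3 -m creep '[[0,0,-0.015,0,0,0],[0,0,-0.03,-0.3,-0.2,0],[0,0,-0.035,0,0,0],[0,0,-0.035,0.2,0,0],[0,0,-0.035,0.2,0,0],[0,0,0,0,0,0]]';python3 h.py .594 -.0015 .2 -94.2
```

```text
clock: 30.13
position: [0.397, -0.3273, 0.2405]
ee_rot: [-0.664, 0.747, 0.001, 0.002]
ft_force: [0.7, -0.8, 1.0]
finger_gap: 1.002
t 30.1 pos [ 0.397  -0.3273  0.2405] ang -96.7 shift(tool) mm [-346.5 -157.4   42. ] tilt [ 4.0e-04  4.4e-03 -1.0e+00] gap 1.002 F [ 0.7 -0.8  1. ] q [-0.74 -0.04  1.94  0.    1.25  0.95]
turn deg [-0.    0.25 -2.54]
```

```bash
python3 -m creep '[[-0.025,-0.011,0,0,0.2,-1.2],[-0.036,-0.017,0,0,0,-1.2],[-0.036,-0.017,0,0,0,0],[-0.036,-0.017,0,0,0,0],[-0.036,-0.016,0,0,0,0],[-0.036,-0.016,0,0,0,0],[-0.036,-0.016,0,0,0,0],[-0.036,-0.016,0,0,0,0],[-0.03,-0.013,0,0,0,0],[0,0,0,0,0,0]]';python3 h.py .594 -.0015 .2 -94.2
```

```text
clock: 30.97
position: [0.57, -0.0244, 0.2442]
ee_rot: [-0.677, 0.736, -0.007, 0.002]
ft_force: [0.6, 0.3, 0.2]
finger_gap: 0.997
t 31.0 pos [ 0.57   -0.0244  0.2442] ang -94.8 shift(tool) mm [-25.1 -21.4  44.4] tilt [ 0.0129 -0.0078 -0.9999] gap 0.997 F [0.6 0.3 0.2] q [-0.08  0.06  1.83 -0.01  1.24  1.57]
turn deg [-0.77 -0.39 -0.57]
```

```bash
python3 -m creep '[[-0.01,-0.009,0.01,-0.8,-0.4,-0.5],[-0.01,-0.01,0.02,0,0,0],[-0.003,0,0.02,-0.2,0,0],[0,0,0.025,-0.2,0,0],[0,0,0.02,-0.2,0,0],[0,0,0.015,-0.2,0,0],[0,0,0,0,0,0],[0,0,0,0,0,0]]';python3 h.py .594 -.0015 .13 -94.2
python3 - <<'E'
from h import *
im=get_image('wrist');save(im,'w6.png');print(im['origin'])
c=cv2.resize(im['color'][60:285,130:430,::-1],(800,600),interpolation=cv2.INTER_CUBIC);cv2.imwrite('pics/w6c.png',c)
E
```

```text
clock: 31.63
position: [0.5923, -0.0007, 0.1292]
ee_rot: [-0.683, 0.73, 0.005, -0.005]
ft_force: [0.1, -0.5, 0.1]
finger_gap: 1.001
t 31.6 pos [ 0.5923 -0.0007  0.1292] ang -93.8 shift(tool) mm [ 0.6 -1.7 -0.9] tilt [-1.370e-02 -3.000e-04 -9.999e-01] gap 1.001 F [ 0.1 -0.5  0.1] q [-0.04  0.21  1.88 -0.    1.06  1.6 ]
turn deg [ 0.78 -0.07  0.37]
[ 0.6667261  -0.00531194  0.27373838]
```

View pics/w6c.png

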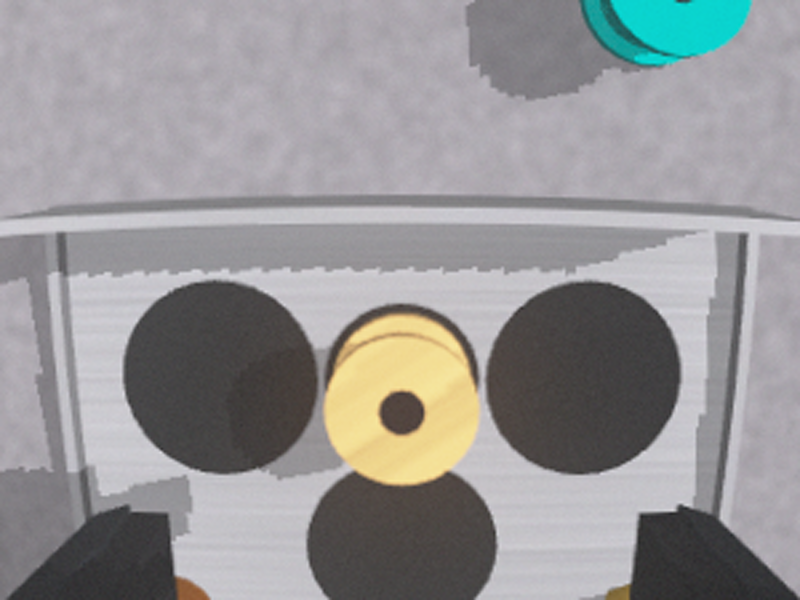

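Run:
```python
from h import *
im=get_image('wrist')
f=lambda u,v,z:hit(im,(130+u/2.6667,60+v/2.6667),z,True)[:2].round(4)
print('small',f(402,412,.04),'tinpad',f(220,376,.004),'tallpad',f(584,376,.004),'botL',f(307,545,.004),f(497,545,.004))
plan(.594,-.0015,.013,-94.2)
```

```text
small [ 0.5942 -0.001 ] tinpad [0.5992 0.0581] tallpad [ 0.5913 -0.0604] botL [0.5371 0.0356] [ 0.5327 -0.03  ]
t 31.7 pos [ 0.5926 -0.0007  0.13  ] ang -93.8 shift(tool) mm [  0.5  -2.9 117. ] tilt [-1.260e-02 -2.000e-04 -9.999e-01] gap 0.999 F [-1.   0.4  1.3] q [-0.04  0.21  1.88 -0.    1.06  1.6 ]
turn deg [ 0.72 -0.06  0.36]
```

```bash
python3 -m creep '[[0,-0.001,0.01,0.7,0,0],[0,0.001,0.015,-0.1,0,0],[0,0.001,0.015,-0.2,0,0],[0,0.001,0.015,-0.2,0,0],[0,0.001,0.015,-0.2,0,0],[0,0,0,0,0,0],[0,0,0,0,0,0]]';python3 h.py .5942 -.001 .013 -94.2
```

```text
clock: 32.32
position: [0.5967, -0.0022, 0.0659]
ee_rot: [-0.683, 0.731, -0.002, 0.001]
ft_force: [0.1, -0.3, -0.3]
finger_gap: 0.999
t 32.3 pos [ 0.5967 -0.0022  0.0659] ang -93.9 shift(tool) mm [-1.1  2.8 52.9] tilt [ 0.0044 -0.0012 -1.    ] gap 0.999 F [ 0.1 -0.3 -0.3] q [-0.04  0.28  1.93 -0.    0.93  1.59]
turn deg [-0.26 -0.05  0.29]
```

```bash
python3 -m creep '[[-0.001,0.003,0.01,-0.3,0,0],[0,0.001,0.015,-0.2,0,0],[0,0.001,0.01,-0.2,0,0],[0,0,0.005,-0.1,0,0],[0,0,0,0,0,0],[0,0,0,0,0,0]]';python3 h.py .5942 -.001 .013 -94.2
```

```text
clock: 32.82
position: [0.5925, -0.0008, 0.0233]
ee_rot: [-0.683, 0.731, 0.003, -0.003]
ft_force: [0.6, -0.5, 0.3]
finger_gap: 1.0
t 32.8 pos [ 0.5925 -0.0008  0.0233] ang -93.9 shift(tool) mm [ 0.  -1.8 10.3] tilt [-8.7e-03 -3.0e-04 -1.0e+00] gap 1.0 F [ 0.6 -0.5  0.3] q [-0.04  0.33  1.95 -0.    0.87  1.6 ]
turn deg [ 0.5  -0.05  0.29]
```

```bash
python3 -m creep '[[0,-0.001,0.004,0.5,0,0.3],[0,0,0.005,0,0,0],[0,0,0.002,0,0,0],[0,0,0,0,0,0]]';python3 h.py .5942 -.001 .013 -94.2
```

```text
clock: 33.15
position: [0.5944, -0.0009, 0.012]
ee_rot: [-0.68, 0.733, -0.001, 0.001]
ft_force: [0.7, 0.2, 0.2]
finger_gap: 0.997
t 33.1 pos [ 0.5944 -0.0009  0.012 ] ang -94.2 shift(tool) mm [ 0.1  0.2 -1. ] tilt [ 0.0025 -0.001  -1.    ] gap 0.997 F [0.7 0.2 0.2] q [-0.04  0.35  1.96 -0.    0.83  1.6 ]
turn deg [-0.15 -0.05 -0.04]
```

```bash
python3 -m creep '[[0,0,0,-0.1,0,0],[0,0,0,0,0,0],[0,0,0,0,0,0],[0,0,0,0,0,0],[0,0,0,0,0,0],[0,0,0,0,0,0],[0,0,0,0,0,0],[0,0,0,0,0,0],[0,0,0,0,0,0],[0,0,0,0,0,0]]' 1 25;python3 h.py .5942 -.001 .013 -94.2;python3 -m creep '[[0,0,0,-0.1,0,0],[0,0,0,0,0,0]]';python3 h.py .5942 -.001 .013 -94.2
```

```text
clock: 33.98
position: [0.5955, -0.0009, 0.0133]
ee_rot: [-0.68, 0.733, -0.001, 0.001]
ft_force: [-0.0, 1.0, -0.7]
finger_gap: 0.461
t 34.0 pos [ 0.5955 -0.0009  0.0133] ang -94.2 shift(tool) mm [0.2 1.3 0.3] tilt [ 0.003 -0.001 -1.   ] gap 0.461 F [-0.   1.  -0.7] q [-0.04  0.35  1.96 -0.    0.84  1.6 ]
turn deg [-0.18 -0.04 -0.04]
clock: 34.15
position: [0.5955, -0.001, 0.0133]
ee_rot: [-0.68, 0.733, -0.001, 0.0]
ft_force: [-0.9, 0.1, -0.7]
finger_gap: 0.465
t 34.1 pos [ 0.5955 -0.001   0.0133] ang -94.2 shift(tool) mm [0.1 1.3 0.3] tilt [ 1.1e-03 -9.0e-04 -1.0e+00] gap 0.465 F [-0.9  0.1 -0.7] q [-0.04  0.35  1.96 -0.    0.84  1.6 ]
turn deg [-0.07 -0.04 -0.04]
```

```bash
python3 -m creep '[[0,0,-0.01,-0.1,0,0],[0,0,-0.02,0,0,0],[0,0,-0.03,0.2,0,0],[0,0,-0.03,0.2,0,0],[0,0,-0.015,0.2,0,0],[0,0,0,0,0,0],[0,0,0,0,0,0]]';python3 h.py .5942 -.001 .15 -94.2
python3 - <<'E'
from h import *
im=get_image('scene');save(im,'s5.png')
c=cv2.resize(im['color'][90:255,170:390,::-1],(800,600),interpolation=cv2.INTER_CUBIC);cv2.imwrite('pics/s5c.png',c)
im=get_image('wrist');save(im,'w7.png')
E
```

```text
clock: 34.73
position: [0.5921, -0.0008, 0.122]
ee_rot: [-0.68, 0.733, -0.001, 0.0]
ft_force: [-0.5, 0.1, -1.8]
finger_gap: 0.464
t 34.7 pos [ 0.5921 -0.0008  0.122 ] ang -94.2 shift(tool) mm [  0.1  -2.2 -28. ] tilt [ 0.0017 -0.0011 -1.    ] gap 0.464 F [-0.5  0.1 -1.8] q [-0.04  0.21  1.9  -0.    1.03  1.6 ]
turn deg [-0.1  -0.06 -0.04]
```

View pics/s5c.png

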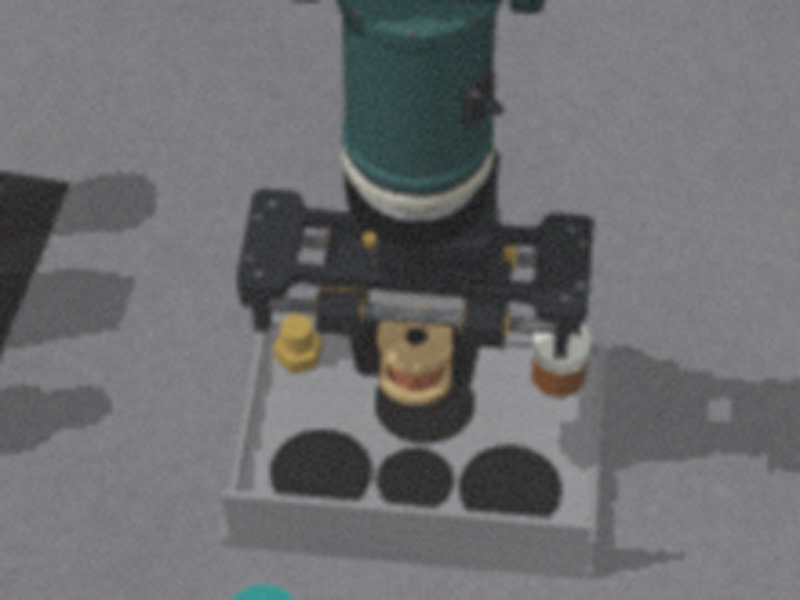

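View pics/w7.png

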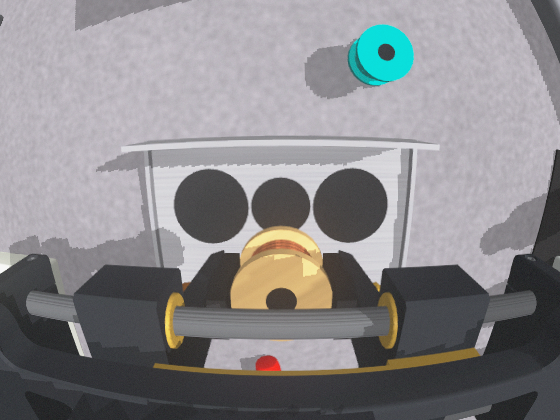

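```bash
python3 -m creep '[[0,0,-0.025,0.1,0,0],[0,0,-0.03,0.1,0,0],[-0.02,0.005,-0.025,0.1,0,0],[-0.033,0.01,0,0,0,0],[-0.036,0.011,0,0,0,0],[-0.036,0.011,0,0,0,0],[-0.036,0.011,0,0,0,0],[-0.036,0.011,0,0,0,0],[-0.03,0.01,0,0,0,0],[0,0,0,0,0,0]]';python3 h.py .497 .325 .2 -94.2
```

```text
clock: 35.67
position: [0.5286, 0.2364, 0.1839]
ee_rot: [-0.677, 0.736, 0.007, -0.011]
ft_force: [0.4, -0.8, -1.7]
finger_gap: 0.459
t 35.7 pos [0.5286 0.2364 0.1839] ang -94.8 shift(tool) mm [-85.6  39.3 -15.6] tilt [-0.0268 -0.0045 -0.9996] gap 0.459 F [ 0.4 -0.8 -1.7] q [0.37 0.14 1.85 0.01 1.17 2.03]
turn deg [ 1.51 -0.38 -0.56]
```

```bash
python3 -m creep '[[-0.02,0.008,-0.003,1.5,-0.4,-0.5],[-0.025,0.011,-0.003,0,0,0],[-0.025,0.01,0,0,0,0],[-0.008,0.005,0,0,0,0],[0,0,0,0,0,0],[0,0,0,0,0,0]]';python3 h.py .497 .325 .2 -94.2
python3 - <<'E'
from h import *
im=get_image('wrist');save(im,'w8.png');print(im['origin'],[proj(im,(.497,.325,.05),True)])
E
```

```text
clock: 36.17
position: [0.4937, 0.317, 0.1775]
ee_rot: [-0.682, 0.731, 0.001, -0.01]
ft_force: [0.5, 0.0, -0.9]
finger_gap: 0.463
t 36.2 pos [0.4937 0.317  0.1775] ang -93.9 shift(tool) mm [ -7.9  -2.4 -22.6] tilt [-0.0163 -0.0114 -0.9998] gap 0.463 F [ 0.5  0.  -0.9] q [ 0.53  0.16  1.85 -0.    1.16  2.17]
turn deg [ 0.89 -0.72  0.25]
[0.56853464 0.31393664 0.32197014] [array([269.47528283, 200.61483136])]
```

View pics/w8.png

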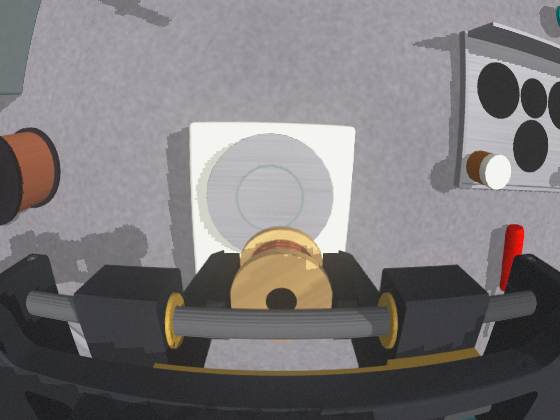

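Run:
```python
from h import *
from scipy.optimize import least_squares
im=get_image('wrist');c=im['color']
cv2.imwrite('pics/w8c.png',cv2.resize(c[120:270,180:380,::-1],(800,600),interpolation=2))
print(hit(im,(270,197.5),.05,True))
P=np.array([hit(im,p,.05,True)[:2] for p in((207,193),(333,195),(270,133),(226,150),(315,150),(216,222))])
r=least_squares(lambda v:np.hypot(P[:,0]-v[0],P[:,1]-v[1])-.056,[.5,.325]);print(r.x,r.fun.round(4))
P=np.array([hit(im,p,.05,True)[:2] for p in((236.5,197),(303.5,197),(270,165))])
r=least_squares(lambda v:np.hypot(P[:,0]-v[0],P[:,1]-v[1])-.03,[.5,.325]);print(r.x,r.fun.round(4))
plan(.5,.325,.15,-94.2)
```

```text
[0.49967395 0.32387449 0.05      ]
[0.49952269 0.3232187 ] [-0.0002 -0.0019 -0.0006  0.     -0.0003 -0.0022]
[0.49783609 0.32406399] [-0.0009 -0.0009  0.0001]
t 36.3 pos [0.4941 0.3163 0.1777] ang -94.0 shift(tool) mm [-9.4 -5.7 27.5] tilt [-0.0162 -0.0112 -0.9998] gap 0.461 F [-0.1  1.  -1.5] q [ 0.53  0.16  1.85 -0.    1.16  2.17]
turn deg [ 0.88 -0.71  0.16]
```

View pics/w8c.png

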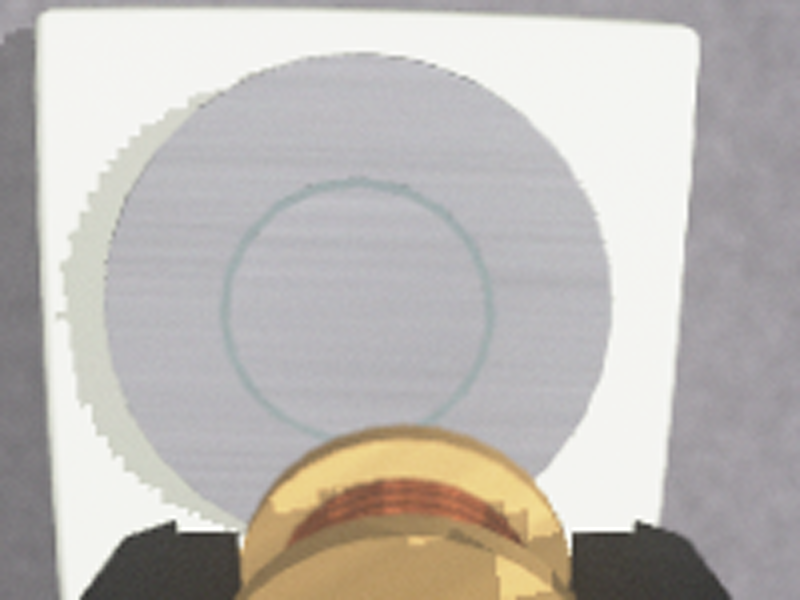

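```bash
python3 -m creep '[[-0.006,-0.003,0.005,0.9,-0.7,0],[-0.002,0,0.015,-0.1,0,0],[0,0.001,0.02,-0.2,0,0],[0,0.001,0.02,-0.2,0,0],[0,0.001,0.015,-0.2,0,0],[0,0,0,0,0,0],[0,0,0,0,0,0]]';python3 h.py .5 .324 .08 -94.2
```

```text
clock: 36.85
position: [0.5008, 0.3156, 0.1014]
ee_rot: [-0.678, 0.735, 0.002, -0.003]
ft_force: [-0.2, 0.2, -0.8]
finger_gap: 0.464
t 36.9 pos [0.5008 0.3156 0.1014] ang -94.7 shift(tool) mm [-8.4  1.3 21.4] tilt [-7.1e-03  1.0e-04 -1.0e+00] gap 0.464 F [-0.2  0.2 -0.8] q [0.52 0.23 1.91 0.   1.   2.17]
turn deg [ 0.41 -0.03 -0.46]
```

```bash
python3 -m creep '[[-0.006,0.001,0.006,0.4,0,0],[-0.003,0,0.01,-0.1,0,0],[0,0,0.01,-0.1,0,0],[0,0,0,0,0,0],[0,0,0,0,0,0]]';python3 h.py .5 .324 .06 -94.2
```

```text
clock: 37.27
position: [0.5038, 0.3249, 0.0766]
ee_rot: [-0.677, 0.736, 0.0, 0.001]
ft_force: [0.8, 0.5, -0.1]
finger_gap: 0.466
t 37.3 pos [0.5038 0.3249 0.0766] ang -94.8 shift(tool) mm [ 1.3  3.7 16.6] tilt [ 0.002   0.0022 -1.    ] gap 0.466 F [ 0.8  0.5 -0.1] q [0.53 0.27 1.92 0.   0.95 2.18]
turn deg [-0.11  0.14 -0.61]
```

```bash
python3 -m creep '[[0.001,0.003,0.006,-0.1,0.1,0],[0,0.001,0.006,-0.1,0,0],[0,0,0.002,0,0,0],[0,0,0,0,0,0],[0,0,0,0,0,0]]';python3 h.py .5 .324 .0595 -94.2
```

```text
clock: 37.68
position: [0.4994, 0.3248, 0.0617]
ee_rot: [-0.677, 0.736, 0.001, -0.0]
ft_force: [-0.2, 0.1, -1.4]
finger_gap: 0.466
t 37.7 pos [0.4994 0.3248 0.0617] ang -94.8 shift(tool) mm [ 0.8 -0.6  2.2] tilt [-0.0013  0.001  -1.    ] gap 0.466 F [-0.2  0.1 -1.4] q [0.53 0.28 1.93 0.   0.93 2.19]
turn deg [ 0.08  0.05 -0.55]
```

```bash
python3 -m creep '[[0.0005,0,0.002,0,0,0],[0,0,0.001,0,0,0],[0,0,0,0,0,0]]';python3 h.py .5 .324 .0595 -94.2;python3 -m creep '[[0,0,0.001,0,0,0],[0,0,0,0,0,0]]';python3 h.py .5 .324 .0595 -94.2
```

```text
clock: 37.93
position: [0.4997, 0.3246, 0.0595]
ee_rot: [-0.677, 0.736, 0.001, 0.0]
ft_force: [0.3, -0.4, -1.3]
finger_gap: 0.463
t 37.9 pos [0.4997 0.3246 0.0595] ang -94.7 shift(tool) mm [ 0.6 -0.4 -0. ] tilt [-6.0e-04  1.5e-03 -1.0e+00] gap 0.463 F [ 0.3 -0.4 -1.3] q [0.53 0.29 1.93 0.   0.92 2.19]
turn deg [ 0.04  0.08 -0.55]
clock: 38.1
position: [0.5, 0.3249, 0.0596]
ee_rot: [-0.677, 0.736, 0.001, 0.001]
ft_force: [0.1, 1.3, -1.5]
finger_gap: 0.465
t 38.1 pos [0.5    0.3249 0.0596] ang -94.8 shift(tool) mm [ 0.9 -0.   0.1] tilt [ 0.     0.002 -1.   ] gap 0.465 F [ 0.1  1.3 -1.5] q [0.53 0.29 1.93 0.   0.92 2.19]
turn deg [ 0.01  0.11 -0.56]
```

Contact is where predicted, so release and look.

```bash
python3 -m creep '[[0,0,0,0,0,0],[0,0,0,0,0,0],[0,0,0,0,0,0],[0,0,0,0,0,0],[0,0,0,0,0,0],[0,0,0,0,0,0]]' -1;python3 h.py .5 .324 .0595 -94.2;python3 -m creep '[[0,0,-0.01,0,0,0],[0,0,-0.025,0,0,0],[0,0,-0.03,0,0,0],[0,0,-0.03,0.2,0,0],[0,0,-0.03,0.2,0,0],[0,0,-0.03,0.2,0,0],[0,0,0,0,0,0],[0,0,0,0,0,0]]';python3 h.py .5 .324 .0595 -94.2
python3 - <<'E'
from h import *
im=get_image('wrist');save(im,'w9.png');print(im['origin'],[proj(im,(.499,.324,.086),True),proj(im,(.499,.324,.05),True)])
cv2.imwrite('pics/w9c.png',cv2.resize(im['color'][120:270,180:380,::-1],(800,600),interpolation=2))
im=get_image('top');save(im,'t9.png')
E
```

```text
clock: 38.6
position: [0.5016, 0.3255, 0.0605]
ee_rot: [-0.677, 0.736, 0.0, 0.002]
ft_force: [0.8, -0.5, -0.3]
finger_gap: 0.89
t 38.6 pos [0.5016 0.3255 0.0605] ang -94.8 shift(tool) mm [1.6 1.4 1. ] tilt [ 0.0032  0.0037 -1.    ] gap 0.89 F [ 0.8 -0.5 -0.3] q [0.53 0.29 1.93 0.   0.92 2.19]
turn deg [-0.17  0.23 -0.56]
clock: 39.27
position: [0.4992, 0.324, 0.2247]
ee_rot: [-0.677, 0.736, -0.003, 0.004]
ft_force: [-0.6, 0.1, -0.7]
finger_gap: 1.005
t 39.3 pos [0.4992 0.324  0.2247] ang -94.8 shift(tool) mm [  0.2   0.9 165.2] tilt [ 1.070e-02  8.000e-04 -9.999e-01] gap 1.005 F [-0.6  0.1 -0.7] q [ 0.54  0.12  1.8  -0.01  1.21  2.19]
turn deg [-0.61  0.09 -0.57]
[0.5699473  0.3180786  0.37101341] [array([280.98459622, 204.37371368]), array([280.99339973, 195.74434856])]
```

View pics/w9c.png

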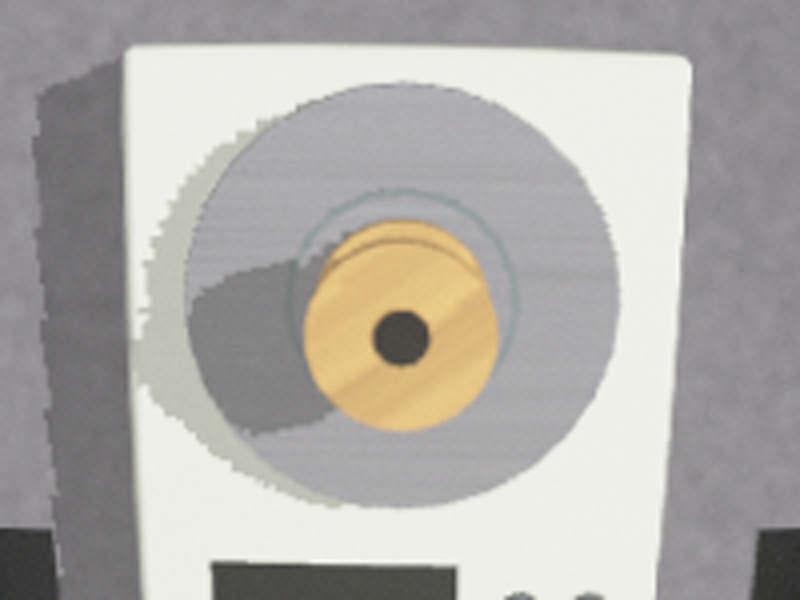

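View pics/t9.png

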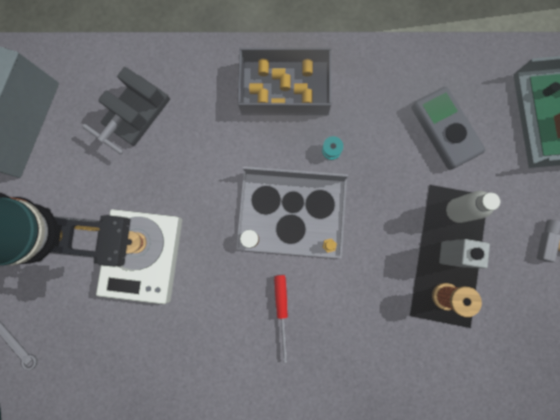

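```bash
python3 -m creep '[[0.02,0,-0.01,-0.6,0.1,1.5],[0.037,0.002,-0.01,0,0,1.5],[0.037,0.003,-0.005,0.2,0,0],[0.037,0.003,-0.002,0.2,0,0],[0.037,0.003,-0.002,0.2,0,0],[0.037,0.003,-0.002,0.2,0,0],[0.037,0.003,-0.002,0.2,0,0],[0.037,0.003,-0.002,0.2,0,0],[0.037,0.003,-0.002,0.2,0,0],[0.02,0,0,0,0,0]]';python3 h.py .487 -.344 .25 -98
```

```text
clock: 40.2
position: [0.4205, -0.0161, 0.2447]
ee_rot: [-0.661, 0.75, -0.002, -0.006]
ft_force: [0.3, 0.3, -0.1]
finger_gap: 1.003
t 40.2 pos [ 0.4205 -0.0161  0.2447] ang -97.3 shift(tool) mm [ 316.9 -107.4   -2.3] tilt [-0.0058 -0.0102 -0.9999] gap 1.003 F [ 0.3  0.3 -0.1] q [-0.09 -0.24  2.1  -0.01  1.28  1.61]
turn deg [ 0.25 -0.62  0.73]
```

```bash
python3 -m creep '[[0.02,-0.01,0,0.2,-0.6,0.7],[0.037,-0.014,0,0,0,0],[0.037,-0.014,0,0,0,0],[0.037,-0.014,0,0,0,0],[0.037,-0.013,0,0,0,0],[0.037,-0.013,0,0,0,0],[0.037,-0.013,0,0,0,0],[0.03,-0.012,0,0,0,0],[0.01,-0.005,0,0,0,0],[0,0,0,0,0,0]]';python3 h.py .487 -.344 .25 -98
```

```text
clock: 41.03
position: [0.476, -0.3256, 0.2225]
ee_rot: [-0.653, 0.757, 0.015, -0.006]
ft_force: [0.3, -0.1, -0.1]
finger_gap: 1.0
t 41.0 pos [ 0.476  -0.3256  0.2225] ang -98.4 shift(tool) mm [ 16.3 -12.7 -28.1] tilt [-0.028   0.015  -0.9995] gap 1.0 F [ 0.3 -0.1 -0.1] q [-0.64  0.11  1.82 -0.    1.25  1.08]
turn deg [ 1.71  0.62 -0.4 ]
```

```bash
python3 -m creep '[[0.009,-0.006,0,1.7,0.6,-0.4],[0.007,-0.002,0,0,0,0],[0,0,0,0,0,0],[0,0,0,0,0,0]]';python3 h.py .487 -.344 .2 -98
python3 - <<'E'
from h import *
im=get_image('wrist');save(im,'w10.png')
f=lambda a,b,z:proj(im,(a,b,z),True).round(1)
print('pred tin',f(.487,-.344,.126),'bottle',f(.579,-.362,.143),'tall',f(.398,-.328,.108))
cv2.imwrite('pics/w10c.png',cv2.resize(im['color'][60:285,130:430,::-1],(800,600),interpolation=2))
E
```

```text
clock: 41.37
position: [0.4788, -0.3379, 0.2165]
ee_rot: [-0.656, 0.755, 0.007, -0.0]
ft_force: [-0.1, 0.4, -0.1]
finger_gap: 0.999
t 41.4 pos [ 0.4788 -0.3379  0.2165] ang -98.0 shift(tool) mm [ 5.  -9.1 16.3] tilt [-0.0091  0.0097 -0.9999] gap 0.999 F [-0.1  0.4 -0.1] q [-0.66  0.12  1.82  0.    1.22  1.05]
turn deg [ 0.6   0.48 -0.  ]
pred tin [288.4 205.8] bottle [297.   75.9] tall [283.3 297. ]
```

View pics/w10c.png

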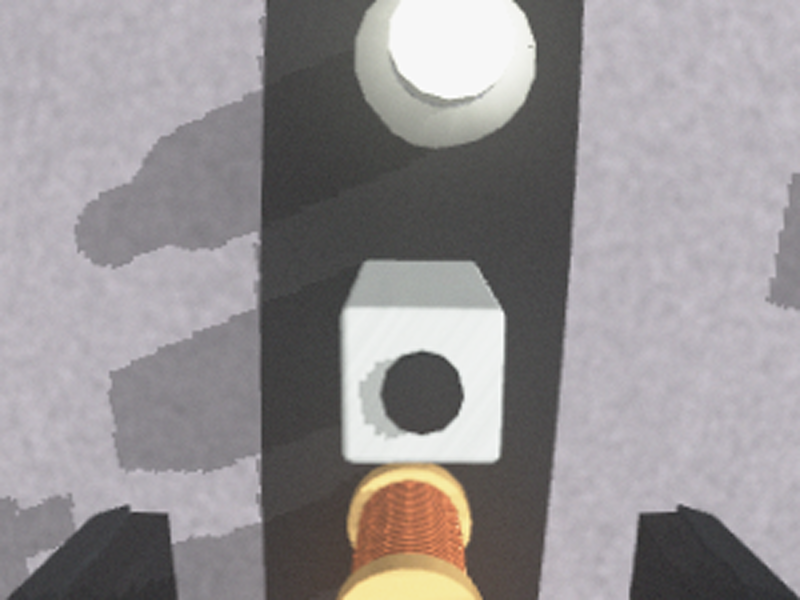

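```bash
python3 -m creep '[[0.004,-0.004,0.01,0.6,0.5,0],[0,-0.001,0.02,0,0,0],[0,0.001,0.025,-0.2,0,0],[0,0.001,0.015,-0.2,0,0],[0,0,0,0,0,0],[0,0,0,0,0,0]]';python3 h.py .486 -.344 .079 -98
```

```text
clock: 41.92
position: [0.4832, -0.3363, 0.1479]
ee_rot: [-0.658, 0.753, 0.001, -0.002]
ft_force: [0.0, 0.2, 0.1]
finger_gap: 0.998
t 41.9 pos [ 0.4832 -0.3363  0.1479] ang -97.6 shift(tool) mm [ 7.2 -4.1 68.9] tilt [-3.9e-03 -6.0e-04 -1.0e+00] gap 0.998 F [0.  0.2 0.1] q [-0.65  0.18  1.88 -0.    1.08  1.06]
turn deg [ 0.22 -0.06  0.37]
```

```bash
python3 -m creep '[[0.006,-0.003,0.005,0.2,0,0.4],[0.001,0,0.02,-0.1,0,0],[0,0.001,0.02,-0.2,0,0],[0,0,0.015,-0.2,0,0],[0,0,0,0,0,0],[0,0,0,0,0,0]]';python3 h.py .486 -.344 .079 -98
```

```text
clock: 42.42
position: [0.4898, -0.3467, 0.0934]
ee_rot: [-0.656, 0.755, -0.004, -0.002]
ft_force: [0.0, -0.4, 0.1]
finger_gap: 1.003
t 42.4 pos [ 0.4898 -0.3467  0.0934] ang -98.0 shift(tool) mm [-2.2  4.2 14.4] tilt [ 0.0019 -0.0078 -1.    ] gap 1.003 F [ 0.  -0.4  0.1] q [-0.65  0.25  1.91 -0.01  0.98  1.06]
turn deg [-0.17 -0.43  0.  ]
```

```bash
python3 -m creep '[[-0.002,0.003,0.005,-0.2,-0.4,0],[0,0.001,0.006,0,0,0],[0,0,0.003,0,0,0],[0,0,0,0,0,0]]';python3 h.py .486 -.344 .079 -98
```

```text
clock: 42.75
position: [0.4878, -0.3455, 0.0816]
ee_rot: [-0.656, 0.755, -0.002, 0.0]
ft_force: [0.2, -0.8, -0.3]
finger_gap: 1.001
t 42.8 pos [ 0.4878 -0.3455  0.0816] ang -98.0 shift(tool) mm [-1.3  2.   2.6] tilt [ 0.0034 -0.0027 -1.    ] gap 1.001 F [ 0.2 -0.8 -0.3] q [-0.66  0.26  1.92 -0.    0.96  1.05]
turn deg [-0.21 -0.13 -0.01]
```

```bash
python3 -m creep '[[-0.001,0.002,0.002,-0.2,-0.1,0],[0,0,0,0,0,0],[0,0,0,0,0,0],[0,0,0,0,0,0],[0,0,0,0,0,0],[0,0,0,0,0,0],[0,0,0,0,0,0],[0,0,0,0,0,0],[0,0,0,0,0,0],[0,0,0,0,0,0]]' 1 35;python3 -m creep '[[0,0,0,0,0,0],[0,0,0,0,0,0]]';python3 h.py .486 -.344 .079 -98
```

```text
clock: 43.58
position: [0.4864, -0.3446, 0.0808]
ee_rot: [-0.656, 0.755, -0.001, 0.0]
ft_force: [-0.4, 0.4, -0.8]
finger_gap: 0.54
clock: 43.75
position: [0.4865, -0.3446, 0.0808]
ee_rot: [-0.656, 0.755, -0.001, 0.0]
ft_force: [0.2, -0.2, 0.2]
finger_gap: 0.543
t 43.8 pos [ 0.4865 -0.3446  0.0808] ang -98.0 shift(tool) mm [-0.6  0.5  1.8] tilt [ 0.0017 -0.0017 -1.    ] gap 0.543 F [ 0.2 -0.2  0.2] q [-0.66  0.26  1.92 -0.    0.96  1.05]
turn deg [-0.11 -0.08 -0.01]
```

```bash
python3 -m creep '[[0,0,-0.01,-0.1,0,0],[0,0,-0.025,0,0,0],[0,0,-0.035,0.2,0,0],[0,0,-0.035,0.2,0,0],[0,0,-0.035,0.2,0,0],[0,0,-0.035,0.2,0,0],[0,0,-0.01,0,0,0],[0,0,0,0,0,0]]';python3 h.py .5992 .058 .25 -98.2
```

```text
clock: 44.42
position: [0.481, -0.3408, 0.2686]
ee_rot: [-0.656, 0.755, 0.003, 0.002]
ft_force: [0.1, 0.3, -3.8]
finger_gap: 0.544
t 44.4 pos [ 0.481  -0.3408  0.2686] ang -98.0 shift(tool) mm [-411.2  -61.5   21.4] tilt [ 0.      0.0071 -1.    ] gap 0.544 F [ 0.1  0.3 -3.8] q [-0.66  0.09  1.75  0.01  1.3   1.05]
turn deg [0.06 0.4  0.19]
```

```bash
python3 -m creep '[[-0.025,-0.005,0,0,0.4,0],[-0.037,-0.007,0,0,0,0],[-0.037,-0.007,0,0,0,0],[-0.037,-0.006,0,0,0,0],[-0.037,-0.006,0,0,0,0],[-0.037,-0.006,0,0,0,0],[-0.037,-0.005,0,0,0,0],[-0.037,-0.005,0,0,0,0],[-0.025,-0.004,0,0,0,0],[0,0,0,0,0,0]]';python3 h.py .5992 .058 .22 -98.2
```

```text
clock: 45.25
position: [0.5686, -0.0299, 0.2435]
ee_rot: [-0.653, 0.758, 0.012, -0.01]
ft_force: [-0.5, -0.7, -3.5]
finger_gap: 0.541
t 45.2 pos [ 0.5686 -0.0299  0.2435] ang -98.5 shift(tool) mm [-91.4 -18.   23.1] tilt [-0.0298  0.0052 -0.9995] gap 0.541 F [-0.5 -0.7 -3.5] q [-0.1   0.08  1.81  0.    1.28  1.62]
turn deg [ 1.73  0.05 -0.31]
```

```bash
python3 -m creep '[[-0.025,-0.004,-0.001,1.7,0,-0.3],[-0.03,-0.005,0.002,0,0,0],[-0.025,-0.002,0.003,0,0,0],[-0.008,0,0.003,0,0,0],[0,0,0,0,0,0],[0,0,0,0,0,0]]';python3 h.py .5992 .058 .16 -98.2
python3 - <<'E'
from h import *
im=get_image('wrist');save(im,'w11.png')
E
```

```text
clock: 45.75
position: [0.5849, 0.0579, 0.2197]
ee_rot: [-0.656, 0.755, 0.006, -0.01]
ft_force: [-0.7, -0.5, -4.2]
finger_gap: 0.542
t 45.8 pos [0.5849 0.0579 0.2197] ang -98.0 shift(tool) mm [ -2.4 -15.5  59.3] tilt [-0.023  -0.0035 -0.9997] gap 0.542 F [-0.7 -0.5 -4.2] q [ 0.06  0.13  1.8  -0.    1.24  1.77]
turn deg [ 1.28 -0.39  0.22]
```

View pics/w11.png

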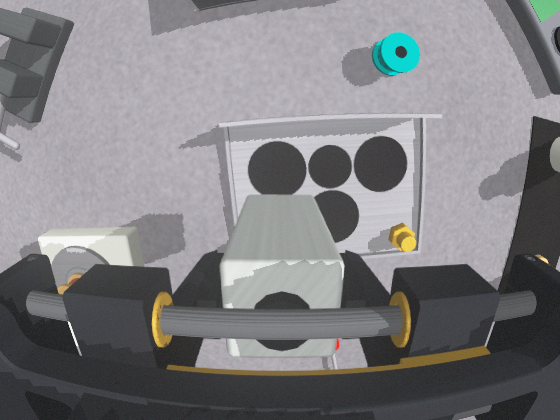

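```bash
python3 -c "
from h import *
im=get_image('wrist');print(hit(im,(276.5,169),.004,True),hit(im,(380,164),.004,True))"
python3 -m creep '[[-0.002,-0.009,0.01,1.3,-0.4,0.2],[0,-0.001,0.015,-0.1,0,0],[0,0.001,0.02,-0.2,0,0],[0,0.001,0.02,-0.2,0,0],[0,0.001,0.015,-0.2,0,0],[0,0,0,0,0,0],[0,0,0,0,0,0]]';python3 h.py .5995 .058 .1 -98.2
```

```text
[0.59922771 0.05884292 0.004     ] [ 0.58996276 -0.06003223  0.004     ]
clock: 46.43
position: [0.5915, 0.0486, 0.1367]
ee_rot: [-0.651, 0.759, 0.003, -0.004]
ft_force: [0.2, 0.6, -2.7]
finger_gap: 0.541
t 46.4 pos [0.5915 0.0486 0.1367] ang -98.8 shift(tool) mm [-10.6  -6.9  36.6] tilt [-1.090e-02 -8.000e-04 -9.999e-01] gap 0.541 F [ 0.2  0.6 -2.7] q [ 0.04  0.2   1.88 -0.    1.07  1.77]
turn deg [ 0.61 -0.14 -0.61]
```

```bash
python3 -m creep '[[-0.006,-0.004,0,0.6,-0.1,-0.6],[-0.004,-0.001,0.01,0,0,0],[0,0,0.01,-0.1,0,0],[0,0,0.01,-0.1,0,0],[0,0,0,0,0,0],[0,0,0,0,0,0]]';python3 h.py .5997 .0583 .0818 -98.2
```

```text
clock: 46.93
position: [0.6011, 0.0575, 0.1073]
ee_rot: [-0.655, 0.756, -0.001, 0.001]
ft_force: [-0.7, -0.0, -2.9]
finger_gap: 0.544
t 46.9 pos [0.6011 0.0575 0.1073] ang -98.2 shift(tool) mm [-0.6  1.6 25.5] tilt [ 2.8e-03 -1.0e-04 -1.0e+00] gap 0.544 F [-0.7 -0.  -2.9] q [ 0.05  0.24  1.89 -0.    1.01  1.77]
turn deg [-0.16  0.02 -0.03]
```

```bash
python3 -m creep '[[-0.0005,0.0015,0.008,-0.2,0,0],[0,0.001,0.009,-0.1,0,0],[0,0,0.004,-0.1,0,0],[0,0,0,0,0,0],[0,0,0,0,0,0]]';python3 h.py .5997 .0583 .0818 -98.2
```

```text
clock: 47.35
position: [0.5984, 0.0587, 0.084]
ee_rot: [-0.655, 0.756, 0.002, -0.002]
ft_force: [0.1, -0.7, -3.5]
finger_gap: 0.541
t 47.4 pos [0.5984 0.0587 0.084 ] ang -98.2 shift(tool) mm [ 0.2 -1.4  2.2] tilt [-5.2e-03  9.0e-04 -1.0e+00] gap 0.541 F [ 0.1 -0.7 -3.5] q [0.06 0.27 1.9  0.   0.98 1.77]
turn deg [0.3  0.01 0.  ]
```

```bash
python3 -m creep '[[0,-0.001,0.002,0.3,0,0],[0,0,0.001,0,0,0],[0,0,0,0,0,0]]';python3 h.py .5997 .0583 .0818 -98.2;python3 -m creep '[[0,0,0.001,0,0,0],[0,0,0,0,0,0]]';python3 h.py .5997 .0583 .0818 -98.2
```

```text
clock: 47.6
position: [0.6004, 0.0585, 0.0822]
ee_rot: [-0.655, 0.756, -0.001, 0.001]
ft_force: [-0.7, 0.6, -2.4]
finger_gap: 0.541
t 47.6 pos [0.6004 0.0585 0.0822] ang -98.2 shift(tool) mm [0.3 0.6 0.4] tilt [ 2.2e-03  1.0e-04 -1.0e+00] gap 0.541 F [-0.7  0.6 -2.4] q [ 0.06  0.27  1.9  -0.    0.96  1.77]
turn deg [-0.12  0.02  0.  ]
clock: 47.77
position: [0.6012, 0.0586, 0.0821]
ee_rot: [-0.655, 0.756, -0.001, 0.002]
ft_force: [-0.1, 0.3, -3.2]
finger_gap: 0.543
t 47.8 pos [0.6012 0.0586 0.0821] ang -98.2 shift(tool) mm [0.5 1.5 0.2] tilt [ 4.3e-03  2.0e-04 -1.0e+00] gap 0.543 F [-0.1  0.3 -3.2] q [ 0.06  0.27  1.9  -0.    0.96  1.77]
turn deg [-0.24  0.05  0.  ]
```

```bash
python3 -m creep '[[0,0.0015,0,-0.3,0,0],[0,0,0,0,0,0],[0,0,0,0,0,0],[0,0,0,0,0,0],[0,0,0,0,0,0],[0,0,0,0,0,0]]' -1;python3 h.py .5997 .0583 .0818 -98.2;python3 -m creep '[[0,0,-0.01,0,0,0],[0,0,-0.025,0,0,0],[0,0,-0.035,0,0,0],[0,0,-0.035,0.2,0,0],[0,0,-0.035,0.2,0,0],[0,0,-0.03,0.2,0,0],[0,0,0,0,0,0],[0,0,0,0,0,0]]'; python3 h.py .398 -.328 .26 -96.7
python3 - <<'E'
from h import *
im=get_image('wrist');save(im,'w12.png')
cv2.imwrite('pics/w12c.png',cv2.resize(im['color'][60:285,130:430,::-1],(800,600),interpolation=2))
E
```

```text
clock: 48.27
position: [0.6017, 0.0589, 0.0842]
ee_rot: [-0.655, 0.756, -0.001, 0.002]
ft_force: [0.1, 0.6, 0.2]
finger_gap: 0.972
t 48.3 pos [0.6017 0.0589 0.0842] ang -98.2 shift(tool) mm [0.9 1.9 2.4] tilt [ 0.0034  0.0014 -1.    ] gap 0.972 F [0.1 0.6 0.2] q [0.06 0.27 1.9  0.   0.97 1.77]
turn deg [-0.18  0.11 -0.01]
clock: 48.93
position: [0.5989, 0.0586, 0.2643]
ee_rot: [-0.655, 0.756, -0.004, 0.004]
ft_force: [0.1, 0.0, -1.1]
finger_gap: 1.0
t 48.9 pos [0.5989 0.0586 0.2643] ang -98.2 shift(tool) mm [411.3 143.7   2.4] tilt [ 1.030e-02 -4.000e-04 -9.999e-01] gap 1.0 F [ 0.1  0.  -1.1] q [ 0.06  0.1   1.74 -0.    1.28  1.77]
turn deg [-0.59  0.05 -1.51]
```

View pics/w12c.png

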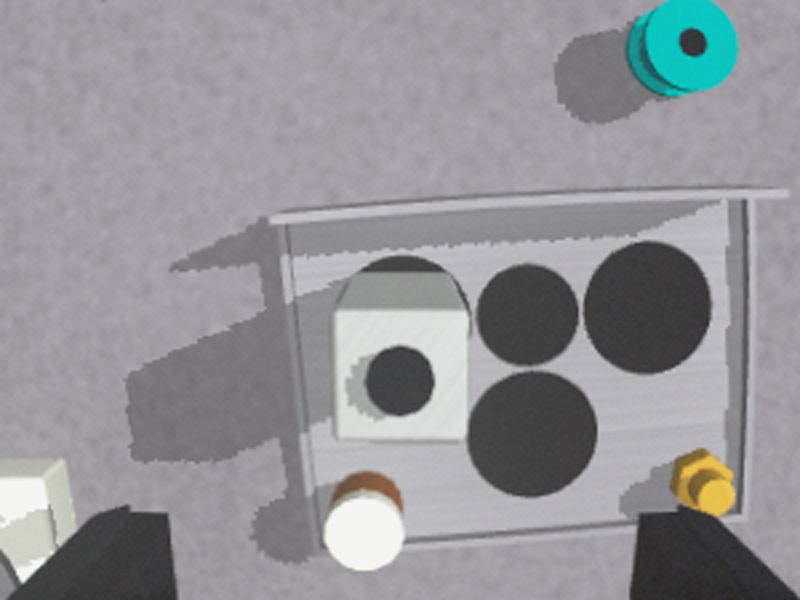

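```bash
python3 - <<'E'
from h import *
im=get_image('wrist')
f=lambda u,v,z:hit(im,(130+u/2.6667,60+v/2.6667),z,True)[:2].round(4)
print('tin',f(400,381,.127),'tallpad',f(648,308,.004),'small pad',f(528,315,.004),'botpad',f(532.5,434,.004))
E
python3 -m creep '[[0.02,0.007,0,-0.6,0,-1],[0.036,0.013,-0.002,0,0,0],[0.036,0.013,-0.002,0.1,0,0],[0.036,0.013,-0.002,0.1,0,0],[0.036,0.013,-0.002,0.1,0,0],[0.036,0.013,-0.002,0.1,0,0],[0.036,0.012,-0.002,0.1,0,0],[0.036,0.012,-0.002,0.1,0,0],[0.036,0.012,-0.002,0.1,0,0],[0.02,0.01,0,0,0,0]]'; python3 h.py .398 -.328 .25 -96.7
```

```text
tin [0.6013 0.0593] tallpad [ 0.5912 -0.0609] small pad [ 0.5953 -0.0013] botpad [0.5358 0.0028]
clock: 49.87
position: [0.4268, -0.2564, 0.2579]
ee_rot: [-0.666, 0.746, 0.011, -0.004]
ft_force: [0.4, 0.1, -0.8]
finger_gap: 0.997
t 49.9 pos [ 0.4268 -0.2564  0.2579] ang -96.5 shift(tool) mm [74.4 20.4  7.7] tilt [-0.0214  0.0111 -0.9997] gap 0.997 F [ 0.4  0.1 -0.8] q [-0.59 -0.07  1.93 -0.    1.3   1.09]
turn deg [1.29 0.49 0.25]
```

```bash
python3 -m creep '[[0.02,0.006,0,1.3,0.5,0],[0.025,0.009,0,0,0,0],[0.02,0.007,0.01,0,0,0],[0.005,0,0.02,0,0,0],[0,0,0.02,0,0,0],[0,0,0,0,0,0],[0,0,0,0,0,0]]'; python3 h.py .398 -.328 .2 -96.7;python3 - <<'E'
from h import *
im=get_image('wrist');save(im,'w13.png')
f=lambda a,b,z:proj(im,(a,b,z),True).round(1)
print('bottle',f(.579,-.362,.143),'tall',f(.398,-.328,.108))
cv2.imwrite('pics/w13c.png',cv2.resize(im['color'][60:285,130:430,::-1],(800,600),interpolation=2))
E
```

```text
clock: 50.45
position: [0.384, -0.3271, 0.1927]
ee_rot: [-0.662, 0.749, 0.011, -0.002]
ft_force: [0.6, 1.0, 0.3]
finger_gap: 0.999
t 50.5 pos [ 0.384  -0.3271  0.1927] ang -97.1 shift(tool) mm [ -1.  -13.9  -7.5] tilt [-0.0175  0.0132 -0.9998] gap 0.999 F [0.6 1.  0.3] q [-0.75 -0.01  2.   -0.    1.18  0.94]
turn deg [ 1.09  0.63 -0.35]
bottle [299.2 -67.9] tall [281.  200.3]
```

View pics/w13c.png

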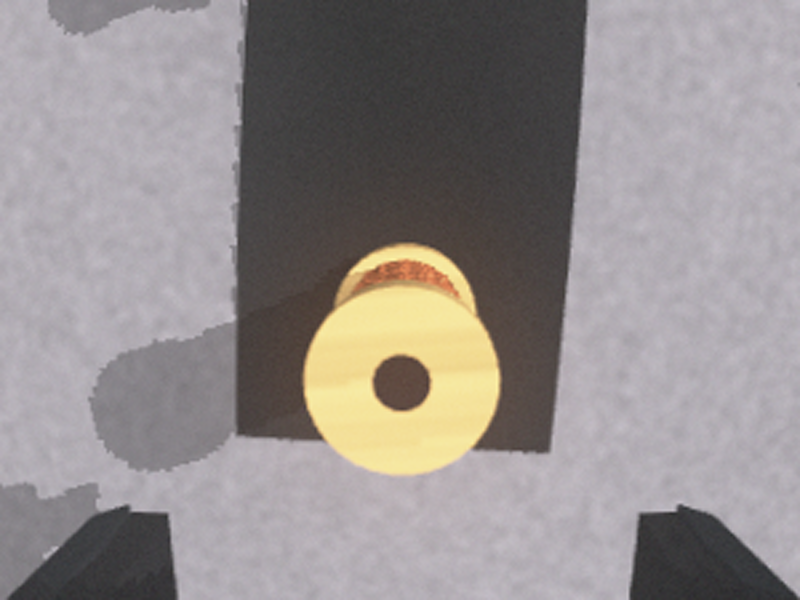

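```bash
python3 -m creep '[[-0.001,-0.009,0.01,1.1,0.6,0],[0,0,0.02,0,0,0],[0,0.001,0.025,-0.2,0,0],[0,0.001,0.015,-0.2,0,0],[0,0,0,0,0,0],[0,0,0,0,0,0]]';python3 h.py .396 -.328 .085 -97
```

```text
clock: 51.0
position: [0.3949, -0.3259, 0.1249]
ee_rot: [-0.664, 0.748, 0.0, -0.001]
ft_force: [-0.1, -0.4, 0.2]
finger_gap: 1.002
t 51.0 pos [ 0.3949 -0.3259  0.1249] ang -96.8 shift(tool) mm [ 1.9 -1.4 39.9] tilt [-0.0023 -0.0019 -1.    ] gap 1.002 F [-0.1 -0.4  0.2] q [-0.74  0.06  2.06 -0.    1.02  0.95]
turn deg [ 0.12 -0.12  0.23]
```

```bash
python3 -m creep '[[0.002,-0.001,0.01,0.1,-0.1,0],[0,0.001,0.015,-0.1,0,0],[0,0,0.008,-0.2,0,0],[0,0,0.004,-0.1,0,0],[0,0,0,0,0,0],[0,0,0,0,0,0]]';python3 h.py .396 -.328 .085 -97
```

```text
clock: 51.5
position: [0.3994, -0.3309, 0.0921]
ee_rot: [-0.665, 0.747, -0.003, -0.002]
ft_force: [0.2, 0.3, 1.0]
finger_gap: 1.002
t 51.5 pos [ 0.3994 -0.3309  0.0921] ang -96.6 shift(tool) mm [-2.6  3.8  7.1] tilt [ 8.0e-04 -6.3e-03 -1.0e+00] gap 1.002 F [0.2 0.3 1. ] q [-0.74  0.11  2.08 -0.01  0.95  0.95]
turn deg [-0.09 -0.35  0.35]
```

```bash
python3 -m creep '[[-0.002,0.003,0.005,-0.1,-0.4,0],[0,0.001,0.003,0,0,0],[0,0,0,0,0,0],[0,0,0,0,0,0]]';python3 h.py .396 -.328 .085 -97;python3 -m creep '[[0,0,0,0,0,0],[0,0,0,0,0,0],[0,0,0,0,0,0],[0,0,0,0,0,0],[0,0,0,0,0,0],[0,0,0,0,0,0],[0,0,0,0,0,0],[0,0,0,0,0,0],[0,0,0,0,0,0],[0,0,0,0,0,0]]' 1 45;python3 h.py .396 -.328 .085 -97
```

```text
clock: 51.83
position: [0.3964, -0.3293, 0.0852]
ee_rot: [-0.665, 0.747, -0.001, 0.001]
ft_force: [-0.3, -0.3, -0.1]
finger_gap: 1.003
t 51.8 pos [ 0.3964 -0.3293  0.0852] ang -96.6 shift(tool) mm [-1.2  0.5  0.2] tilt [ 2.2e-03 -5.0e-04 -1.0e+00] gap 1.003 F [-0.3 -0.3 -0.1] q [-0.74  0.11  2.09  0.    0.94  0.94]
turn deg [-0.13 -0.01  0.35]
clock: 52.67
position: [0.3967, -0.3293, 0.086]
ee_rot: [-0.665, 0.747, -0.001, 0.001]
ft_force: [-0.6, 1.3, 1.2]
finger_gap: 0.596
t 52.7 pos [ 0.3967 -0.3293  0.086 ] ang -96.7 shift(tool) mm [-1.2  0.8  1. ] tilt [ 3.e-03 -9.e-04 -1.e+00] gap 0.596 F [-0.6  1.3  1.2] q [-0.74  0.11  2.09  0.    0.94  0.94]
turn deg [-0.18 -0.03  0.35]
```

```bash
python3 -m creep '[[0,0,-0.01,-0.2,0,0],[0,0,-0.025,0,0,0],[0,0,-0.035,0.2,0,0],[0,0,-0.035,0.2,0,0],[0,0,-0.035,0.2,0,0],[0,0,-0.03,0.2,0,0],[0,0,0,0,0,0]]';python3 h.py .5914 -.0607 .25 -96
```

```text
clock: 53.25
position: [0.3907, -0.3247, 0.2571]
ee_rot: [-0.665, 0.747, 0.005, 0.003]
ft_force: [1.7, -0.8, -2.5]
finger_gap: 0.598
t 53.2 pos [ 0.3907 -0.3247  0.2571] ang -96.7 shift(tool) mm [-285.4 -168.7    9.5] tilt [-0.0024  0.011  -0.9999] gap 0.598 F [ 1.7 -0.8 -2.5] q [-0.75 -0.06  1.93  0.01  1.29  0.94]
turn deg [ 0.21  0.61 -0.66]
```

```bash
python3 -m creep '[[-0.02,-0.011,0,0.2,0.6,-0.6],[-0.033,-0.019,0,0,0,0],[-0.033,-0.019,0,0,0,0],[-0.033,-0.019,0,0,0,0],[-0.033,-0.019,0,0,0,0],[-0.033,-0.019,0,0,0,0],[-0.033,-0.019,0,0,0,0],[-0.02,-0.012,0,0,0,0],[-0.01,-0.006,0,0,0,0],[0,0,0,0,0,0]]';python3 h.py .5914 -.0607 .22 -95
```

```text
clock: 54.08
position: [0.5591, -0.0837, 0.2439]
ee_rot: [-0.666, 0.746, 0.005, -0.006]
ft_force: [0.2, -0.3, -4.5]
finger_gap: 0.594
t 54.1 pos [ 0.5591 -0.0837  0.2439] ang -96.4 shift(tool) mm [-26.5 -29.9  23.4] tilt [-1.620e-02 -5.000e-04 -9.999e-01] gap 0.594 F [ 0.2 -0.3 -4.5] q [-0.19  0.06  1.82 -0.    1.27  1.49]
turn deg [ 0.92 -0.12 -1.44]
```

```bash
python3 -m creep '[[-0.011,-0.014,0.005,0.9,-0.1,0],[-0.012,-0.012,0.01,0,0,0],[-0.003,-0.002,0.02,-0.1,0,0],[0,0.001,0.02,-0.2,0,0],[0,0.001,0.02,-0.2,0,0],[0,0.001,0.015,-0.2,0,0],[0,0,0,0,0,0],[0,0,0,0,0,0]]';python3 h.py .5914 -.0607 .12 -96
```

```text
clock: 54.75
position: [0.5836, -0.0658, 0.143]
ee_rot: [-0.664, 0.748, 0.006, -0.008]
ft_force: [-0.5, -0.0, -3.7]
finger_gap: 0.6
t 54.8 pos [ 0.5836 -0.0658  0.143 ] ang -96.8 shift(tool) mm [-6.1 -7.6 22.9] tilt [-0.0191 -0.002  -0.9998] gap 0.6 F [-0.5 -0.  -3.7] q [-0.15  0.19  1.88 -0.01  1.09  1.54]
turn deg [ 1.07 -0.24 -0.78]
```

```bash
python3 -m creep '[[-0.004,-0.003,0.003,1.1,-0.2,0],[-0.002,0,0.009,0,0,0],[0,0,0.01,-0.1,0,0],[0,0,0.007,-0.1,0,0],[0,0,0,0,0,0],[0,0,0,0,0,0]]';python3 h.py .5914 -.0607 .087 -96
```

```text
clock: 55.25
position: [0.5881, -0.0635, 0.1141]
ee_rot: [-0.663, 0.749, -0.001, -0.001]
ft_force: [0.7, -0.3, -3.2]
finger_gap: 0.596
t 55.2 pos [ 0.5881 -0.0635  0.1141] ang -97.0 shift(tool) mm [-3.3 -3.  27. ] tilt [-4.0e-04 -2.1e-03 -1.0e+00] gap 0.596 F [ 0.7 -0.3 -3.2] q [-0.15  0.22  1.91 -0.    1.02  1.55]
turn deg [ 0.01 -0.12 -1.  ]
```

```bash
python3 -m creep '[[-0.003,-0.003,0.006,0,-0.1,0],[0,0,0.009,-0.1,0,0],[0,0,0.006,-0.1,0,0],[0,0,0.002,0,0,0],[0,0,0,0,0,0],[0,0,0,0,0,0]]';python3 h.py .5914 -.0607 .087 -96
```

```text
clock: 55.75
position: [0.5926, -0.0607, 0.0891]
ee_rot: [-0.663, 0.749, 0.001, -0.001]
ft_force: [-0.2, -0.9, -3.4]
finger_gap: 0.594
t 55.8 pos [ 0.5926 -0.0607  0.0891] ang -97.0 shift(tool) mm [0.1 1.2 2.1] tilt [-0.0032  0.     -1.    ] gap 0.594 F [-0.2 -0.9 -3.4] q [-0.14  0.25  1.91 -0.    0.98  1.55]
turn deg [ 0.18 -0.02 -0.98]
```

```bash
python3 -m creep '[[0,0.001,0.002,0.1,0,0],[0,0,0.001,0,0,0],[0,0,0,0,0,0]]';python3 h.py .5914 -.0607 .087 -96;python3 -m creep '[[0,0.0005,0.001,0,0,0],[0,0,0,0,0,0]]';python3 h.py .5914 -.0607 .087 -96
```

```text
clock: 56.0
position: [0.5928, -0.0607, 0.0874]
ee_rot: [-0.663, 0.749, -0.001, 0.0]
ft_force: [0.3, 0.1, -4.0]
finger_gap: 0.592
t 56.0 pos [ 0.5928 -0.0607  0.0874] ang -97.0 shift(tool) mm [0.2 1.4 0.4] tilt [ 1.4e-03 -5.0e-04 -1.0e+00] gap 0.592 F [ 0.3  0.1 -4. ] q [-0.14  0.25  1.92 -0.    0.97  1.55]
turn deg [-0.08 -0.02 -0.97]
clock: 56.17
position: [0.593, -0.0607, 0.0872]
ee_rot: [-0.663, 0.749, -0.001, 0.001]
ft_force: [-0.3, 0.1, -3.9]
finger_gap: 0.597
t 56.2 pos [ 0.593  -0.0607  0.0872] ang -97.0 shift(tool) mm [0.2 1.6 0.2] tilt [ 3.2e-03 -8.0e-04 -1.0e+00] gap 0.597 F [-0.3  0.1 -3.9] q [-0.14  0.25  1.92 -0.    0.97  1.55]
turn deg [-0.19 -0.02 -0.97]
```

```bash
python3 -m creep '[[0,0.001,0,-0.2,0,0],[0,0,0,0,0,0],[0,0,0,0,0,0],[0,0,0,0,0,0],[0,0,0,0,0,0],[0,0,0,0,0,0]]' -1;python3 -m creep '[[0,0,-0.01,0,0,0],[0,0,-0.025,0,0,0],[0,0,-0.035,0,0,0],[0,0,-0.035,0.2,0,0],[0,0,-0.035,0.2,0,0],[0,0,-0.03,0.2,0,0],[0,0,0,0,0,0],[0,0,0,0,0,0]]'; python3 h.py .579 -.362 .27 -95
python3 - <<'E'
from h import *
im=get_image('wrist');save(im,'w14.png')
cv2.imwrite('pics/w14c.png',cv2.resize(im['color'][60:285,130:430,::-1],(800,600),interpolation=2))
E
```

```text
clock: 56.67
position: [0.5943, -0.061, 0.0902]
ee_rot: [-0.663, 0.749, -0.002, 0.001]
ft_force: [-1.1, -0.2, 0.6]
finger_gap: 0.995
clock: 57.33
position: [0.5914, -0.0606, 0.2709]
ee_rot: [-0.663, 0.749, -0.005, 0.004]
ft_force: [-0.0, 0.3, 0.0]
finger_gap: 0.999
t 57.3 pos [ 0.5914 -0.0606  0.2709] ang -97.0 shift(tool) mm [300.6 -24.3   1.4] tilt [ 0.0127 -0.0021 -0.9999] gap 0.999 F [-0.   0.3  0. ] q [-0.14  0.09  1.75 -0.    1.29  1.55]
turn deg [-0.73 -0.05 -1.98]
```

View pics/w14c.png

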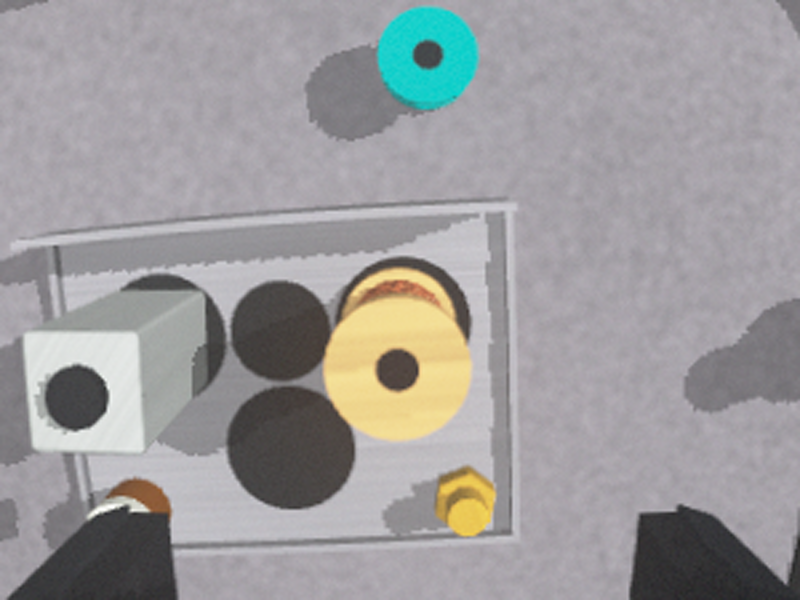

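```bash
python3 -m creep '[[0.02,-0.001,0,-0.7,0,-1],[0.036,-0.001,-0.001,0,0,-1],[0.036,-0.001,-0.001,0.1,0,0],[0.036,-0.001,-0.001,0.1,0,0],[0.036,-0.003,-0.001,0.1,0,0],[0.036,-0.003,-0.001,0.1,0,0],[0.036,-0.003,-0.001,0.1,0,0],[0.03,-0.004,-0.001,0.1,0,0],[0.015,-0.003,0,0,0,0],[0,0,0,0,0,0]]'; python3 h.py .579 -.362 .25 -95
```

```text
clock: 58.22
position: [0.5802, -0.3488, 0.261]
ee_rot: [-0.679, 0.734, 0.007, 0.0]
ft_force: [-0.2, 0.7, 0.4]
finger_gap: 1.003
t 58.2 pos [ 0.5802 -0.3488  0.261 ] ang -94.5 shift(tool) mm [13.4  0.  10.9] tilt [-0.0089  0.0107 -0.9999] gap 1.003 F [-0.2  0.7  0.4] q [-0.58  0.26  1.56  0.    1.33  1.07]
turn deg [0.56 0.57 0.48]
```

```bash
python3 -m creep '[[0.008,0,0.008,0.5,0.6,0.4],[0.003,0,0.015,-0.1,0,0],[0,0,0.02,-0.2,0,0],[0,0,0,0,0,0],[0,0,0,0,0,0]]'; python3 h.py .579 -.362 .2 -95
python3 - <<'E'
from h import *
im=get_image('wrist');save(im,'w15.png')
print('pred bottle',proj(im,(.579,-.362,.143),True))
cv2.imwrite('pics/w15c.png',cv2.resize(im['color'][60:285,130:430,::-1],(800,600),interpolation=2))
E
```

```text
clock: 58.63
position: [0.5778, -0.354, 0.2102]
ee_rot: [-0.676, 0.737, 0.008, -0.002]
ft_force: [0.4, -0.3, 0.6]
finger_gap: 1.0
t 58.6 pos [ 0.5778 -0.354   0.2102] ang -94.9 shift(tool) mm [ 8.  -2.  10.1] tilt [-0.0135  0.0086 -0.9999] gap 1.0 F [ 0.4 -0.3  0.6] q [-0.59  0.3   1.62 -0.    1.25  1.07]
turn deg [0.81 0.42 0.11]
pred bottle [293.02669407 224.38380281]
```

View pics/w15c.png

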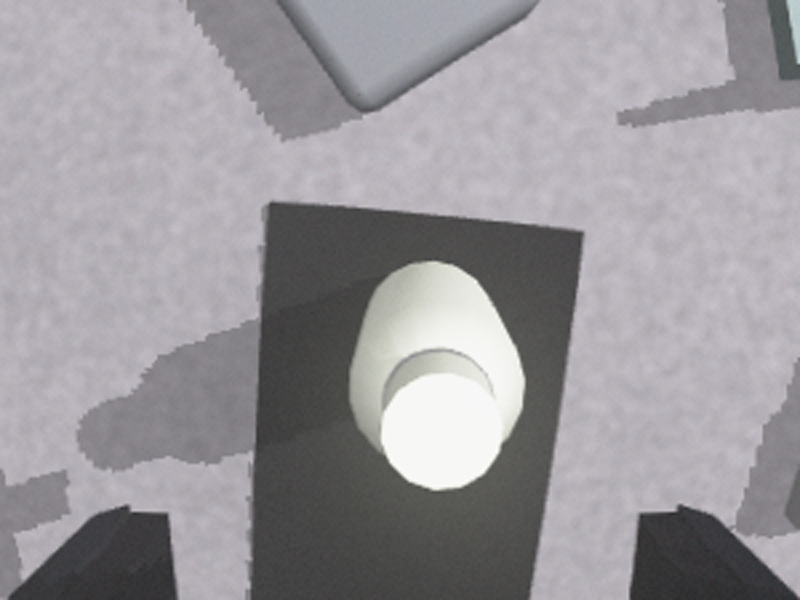

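```bash
python3 -c "
from h import *
im=get_image('wrist');print(hit(im,(295.7,221.6),.143,True))"
python3 -m creep '[[0.008,-0.003,0.005,0.8,0.4,0],[0,0,0.015,0,0,0],[0,0,0.015,-0.1,0,0],[0,0,0,0,0,0],[0,0,0,0,0,0]]'; python3 h.py .581 -.364 .119 -95
```

```text
[ 0.58057611 -0.36337609  0.143     ]
clock: 59.15
position: [0.5845, -0.3636, 0.1804]
ee_rot: [-0.678, 0.735, -0.006, 0.001]
ft_force: [0.1, -0.3, 0.1]
finger_gap: 1.001
t 59.1 pos [ 0.5845 -0.3636  0.1804] ang -94.7 shift(tool) mm [ 0.2  4.1 61.4] tilt [ 0.0099 -0.0072 -0.9999] gap 1.001 F [ 0.1 -0.3  0.1] q [-0.59  0.32  1.64 -0.    1.17  1.06]
turn deg [-0.6  -0.36  0.32]
```

```bash
python3 -m creep '[[0,0.003,0.01,-0.6,-0.3,0],[0,0.001,0.015,-0.1,0,0],[0,0.001,0.015,-0.2,0,0],[0,0,0.008,-0.2,0,0],[0,0,0,0,0,0],[0,0,0,0,0,0]]'; python3 h.py .5808 -.3637 .119 -95
```

```text
clock: 59.65
position: [0.5804, -0.3646, 0.1306]
ee_rot: [-0.678, 0.735, 0.001, -0.003]
ft_force: [-0.0, 0.7, 0.2]
finger_gap: 0.999
t 59.6 pos [ 0.5804 -0.3646  0.1306] ang -94.7 shift(tool) mm [-0.9 -0.4 11.6] tilt [-0.0067 -0.0025 -1.    ] gap 0.999 F [-0.   0.7  0.2] q [-0.59  0.37  1.68 -0.01  1.1   1.06]
turn deg [ 0.37 -0.18  0.32]
```

```bash
python3 -m creep '[[-0.001,-0.001,0.005,0.4,-0.2,0],[0,0,0.005,-0.1,0,0],[0,0,0.001,0,0,0],[0,0,0,0,0,0]]'; python3 h.py .5808 -.3637 .119 -95;python3 -m creep '[[0,0,0,0,0,0],[0,0,0,0,0,0],[0,0,0,0,0,0],[0,0,0,0,0,0],[0,0,0,0,0,0],[0,0,0,0,0,0],[0,0,0,0,0,0],[0,0,0,0,0,0],[0,0,0,0,0,0],[0,0,0,0,0,0]]' 1 35; python3 h.py .5808 -.3637 .119 -95
```

```text
clock: 59.98
position: [0.5817, -0.3636, 0.1184]
ee_rot: [-0.678, 0.735, 0.001, 0.0]
ft_force: [-0.6, -0.1, -0.4]
finger_gap: 1.0
t 60.0 pos [ 0.5817 -0.3636  0.1184] ang -94.7 shift(tool) mm [ 0.2  0.9 -0.6] tilt [-6.e-04  1.e-03 -1.e+00] gap 1.0 F [-0.6 -0.1 -0.4] q [-0.6   0.38  1.69  0.    1.08  1.06]
turn deg [0.04 0.05 0.32]
clock: 60.82
position: [0.5829, -0.3642, 0.1207]
ee_rot: [-0.678, 0.735, -0.001, 0.001]
ft_force: [-0.8, 0.4, -0.3]
finger_gap: 0.354
t 60.8 pos [ 0.5829 -0.3642  0.1207] ang -94.7 shift(tool) mm [-0.3  2.1  1.7] tilt [ 2.5e-03 -9.0e-04 -1.0e+00] gap 0.354 F [-0.8  0.4 -0.3] q [-0.6   0.37  1.69  0.    1.08  1.06]
turn deg [-0.15 -0.04  0.33]
```

```bash
python3 -m creep '[[0,0,0,-0.1,0,0],[0,0,-0.01,0,0,0],[0,0,-0.025,0,0,0],[0,0,-0.035,0.2,0,0],[0,0,-0.035,0.2,0,0],[0,0,-0.03,0.2,0,0],[0,0,-0.02,0.1,0,0],[0,0,0,0,0,0]]';python3 h.py .537 .0028 .27 -95
```

```text
clock: 61.48
position: [0.5767, -0.3605, 0.2726]
ee_rot: [-0.678, 0.735, 0.006, 0.001]
ft_force: [1.4, -0.1, -2.8]
finger_gap: 0.351
t 61.5 pos [ 0.5767 -0.3605  0.2726] ang -94.7 shift(tool) mm [-358.8   69.1    6.8] tilt [-0.0062  0.0108 -0.9999] gap 0.351 F [ 1.4 -0.1 -2.8] q [-0.6   0.26  1.54  0.01  1.35  1.05]
turn deg [0.41 0.59 0.33]
```

```bash
python3 -m creep '[[-0.02,0.01,0,0.4,0.6,0],[-0.036,0.014,0,0,0,0],[-0.036,0.014,0,0,0,0],[-0.036,0.01,0,0,0,0],[-0.036,0.006,0,0,0,0],[-0.036,0.006,0,0,0,0],[-0.036,0.005,0,0,0,0],[-0.036,0.004,0,0,0,0],[-0.025,0.003,0,0,0,0],[0,0,0,0,0,0]]';python3 h.py .537 .0028 .26 -95
```

```text
clock: 62.32
position: [0.5179, -0.0477, 0.2558]
ee_rot: [-0.675, 0.738, 0.008, -0.006]
ft_force: [-0.1, 0.5, -4.4]
finger_gap: 0.347
t 62.3 pos [ 0.5179 -0.0477  0.2558] ang -95.1 shift(tool) mm [-52.  -14.4  -4.4] tilt [-0.0201  0.0041 -0.9998] gap 0.347 F [-0.1  0.5 -4.4] q [-0.14 -0.03  1.9   0.    1.29  1.52]
turn deg [ 1.17  0.13 -0.13]
```

```bash
python3 -m creep '[[-0.02,-0.006,0,1.2,0.1,0],[-0.022,-0.003,0.005,0,0,0],[-0.006,-0.001,0.015,0,0,0],[0,0,0.02,-0.1,0,0],[0,0.001,0.015,-0.1,0,0],[0,0,0,0,0,0],[0,0,0,0,0,0]]';python3 h.py .537 .0028 .16 -95; python3 -c "
from h import *
im=get_image('wrist');save(im,'w16.png')"
```

```text
clock: 62.9
position: [0.5247, 0.0026, 0.1889]
ee_rot: [-0.677, 0.736, 0.005, -0.006]
ft_force: [0.2, 1.2, -3.4]
finger_gap: 0.358
t 62.9 pos [0.5247 0.0026 0.1889] ang -94.8 shift(tool) mm [ -1.3 -12.7  28.7] tilt [-0.0164 -0.001  -0.9999] gap 0.358 F [ 0.2  1.2 -3.4] q [-0.04  0.03  1.97 -0.    1.16  1.61]
turn deg [ 0.93 -0.14  0.2 ]
```

View pics/w16.png

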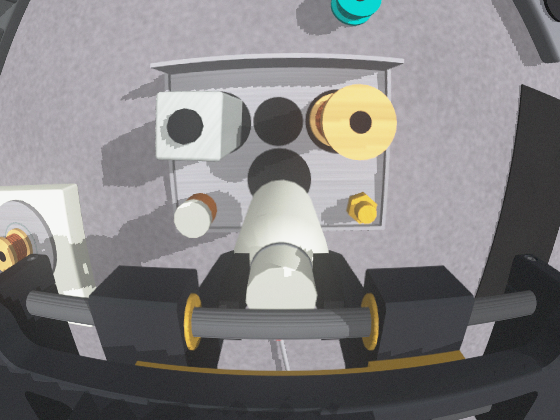

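```bash
python3 -m creep '[[-0.001,-0.007,0.005,0.9,-0.1,0.2],[0,-0.002,0.01,0,0,0],[0,0,0.012,-0.1,0,0],[0,0,0.01,-0.1,0,0],[0,0,0,0,0,0],[0,0,0,0,0,0]]';python3 h.py .537 .0028 .122 -95
```

```text
clock: 63.45
position: [0.5364, 0.001, 0.1503]
ee_rot: [-0.675, 0.738, -0.001, 0.0]
ft_force: [1.1, -0.1, -4.5]
finger_gap: 0.352
t 63.5 pos [0.5364 0.001  0.1503] ang -95.2 shift(tool) mm [-1.8 -0.4 28.3] tilt [ 1.2e-03 -8.0e-04 -1.0e+00] gap 0.352 F [ 1.1 -0.1 -4.5] q [-0.04  0.08  1.99 -0.    1.07  1.62]
turn deg [-0.07 -0.04 -0.16]
```

```bash
python3 -m creep '[[-0.002,0,0.008,0,0,0],[0,0.001,0.009,-0.1,0,0],[0,0.001,0.006,-0.1,0,0],[0,0,0.002,0,0,0],[0,0,0,0,0,0],[0,0,0,0,0,0]]';python3 h.py .537 .0028 .122 -95
```

```text
clock: 63.95
position: [0.5342, 0.0035, 0.1225]
ee_rot: [-0.675, 0.738, 0.001, -0.001]
ft_force: [0.7, 0.1, -4.6]
finger_gap: 0.352
t 64.0 pos [0.5342 0.0035 0.1225] ang -95.2 shift(tool) mm [ 0.4 -2.8  0.5] tilt [-3.2e-03 -5.0e-04 -1.0e+00] gap 0.352 F [ 0.7  0.1 -4.6] q [-0.04  0.1   2.02 -0.    1.02  1.62]
turn deg [ 0.18 -0.04 -0.15]
```

```bash
python3 -m creep '[[0,-0.003,-0.003,0.2,0,0],[0,0,0,0,0,0]]';python3 h.py .537 .0028 .122 -95;python3 -m creep '[[0,0,0.002,0,0,0],[0,0,0.001,0,0,0],[0,0,0,0,0,0]]';python3 h.py .537 .0028 .122 -95
```

```text
clock: 64.12
position: [0.5376, 0.0033, 0.126]
ee_rot: [-0.675, 0.738, -0.001, 0.0]
ft_force: [0.8, -0.5, -3.0]
finger_gap: 0.353
t 64.1 pos [0.5376 0.0033 0.126 ] ang -95.1 shift(tool) mm [0.5 0.6 4. ] tilt [ 1.e-03 -8.e-04 -1.e+00] gap 0.353 F [ 0.8 -0.5 -3. ] q [-0.04  0.1   2.01 -0.    1.02  1.62]
turn deg [-0.06 -0.04 -0.15]
clock: 64.37
position: [0.5389, 0.0032, 0.1242]
ee_rot: [-0.675, 0.738, -0.002, 0.001]
ft_force: [-0.0, 0.5, -4.7]
finger_gap: 0.353
t 64.4 pos [0.5389 0.0032 0.1242] ang -95.1 shift(tool) mm [0.5 1.9 2.2] tilt [ 0.0038 -0.001  -1.    ] gap 0.353 F [-0.   0.5 -4.7] q [-0.04  0.11  2.01 -0.    1.02  1.62]
turn deg [-0.22 -0.03 -0.15]
```

```bash
python3 -m creep '[[0,0.0015,0.002,-0.2,0,0],[0,0,0.001,0,0,0],[0,0,0,0,0,0]]';python3 h.py .537 .0028 .122 -95;python3 -m creep '[[0,0.0005,0.001,-0.1,0,0],[0,0,0.001,0,0,0],[0,0,0,0,0,0]]';python3 h.py .537 .0028 .122 -95
```

```text
clock: 64.62
position: [0.5378, 0.0032, 0.1217]
ee_rot: [-0.675, 0.738, -0.001, 0.0]
ft_force: [0.0, 0.9, -2.8]
finger_gap: 0.351
t 64.6 pos [0.5378 0.0032 0.1217] ang -95.2 shift(tool) mm [ 0.5  0.7 -0.3] tilt [ 1.2e-03 -7.0e-04 -1.0e+00] gap 0.351 F [ 0.   0.9 -2.8] q [-0.04  0.11  2.01 -0.    1.02  1.62]
turn deg [-0.07 -0.03 -0.15]
clock: 64.87
position: [0.5389, 0.0032, 0.122]
ee_rot: [-0.675, 0.738, -0.001, 0.001]
ft_force: [0.9, 0.3, -5.6]
finger_gap: 0.355
t 64.9 pos [0.5389 0.0032 0.122 ] ang -95.2 shift(tool) mm [ 0.6  1.9 -0. ] tilt [ 2.9e-03 -7.0e-04 -1.0e+00] gap 0.355 F [ 0.9  0.3 -5.6] q [-0.04  0.11  2.01 -0.    1.02  1.62]
turn deg [-0.17 -0.03 -0.15]
```

Contact reached at the predicted height. Release, lift and check.

```bash
python3 -m creep '[[0,0.001,0,-0.2,0,0],[0,0,0,0,0,0],[0,0,0,0,0,0],[0,0,0,0,0,0],[0,0,0,0,0,0],[0,0,0,0,0,0],[0,0,0,0,0,0],[0,0,0,0,0,0]]' -1;python3 h.py .537 .0028 .122 -95;python3 -m creep '[[0,0,-0.01,0,0,0],[0,0,-0.025,0,0,0],[0,0,-0.035,0,0,0],[0,0,-0.035,0.2,0,0],[0,0,-0.03,0.2,0,0],[0,0,0,0,0,0],[0,0,0,0,0,0]]'; python3 h.py .4 0 .3 -95
python3 - <<'E'
from h import *
im=get_image('wrist');save(im,'w17.png')
cv2.imwrite('pics/w17c.png',cv2.resize(im['color'][60:285,130:430,::-1],(800,600),interpolation=2))
f=lambda a,b,z:proj(im,(a,b,z),True).round(1)
print(f(.535,.0028,.144),f(.5992,.058,.127),f(.591,-.0607,.109))
E
```

```text
clock: 65.53
position: [0.5395, 0.0033, 0.1231]
ee_rot: [-0.675, 0.738, -0.001, 0.001]
ft_force: [0.7, 0.0, 0.6]
finger_gap: 0.936
t 65.5 pos [0.5395 0.0033 0.1231] ang -95.2 shift(tool) mm [0.7 2.5 1.1] tilt [ 2.9e-03 -4.0e-04 -1.0e+00] gap 0.936 F [0.7 0.  0.6] q [-0.04  0.11  2.01 -0.    1.02  1.62]
turn deg [-0.17 -0.01 -0.16]
clock: 66.12
position: [0.537, 0.0034, 0.2656]
ee_rot: [-0.675, 0.738, -0.002, 0.002]
ft_force: [0.2, -0.5, -0.3]
finger_gap: 0.999
t 66.1 pos [0.537  0.0034 0.2656] ang -95.2 shift(tool) mm [ 15.7 135.9 -35.2] tilt [ 5.3e-03 -9.0e-04 -1.0e+00] gap 0.999 F [ 0.2 -0.5 -0.3] q [-0.04 -0.02  1.87 -0.    1.29  1.62]
turn deg [-0.31 -0.02 -0.15]
[281.7 210.5] [212.8 140.9] [343.9 137.2]
```

View pics/w17c.png

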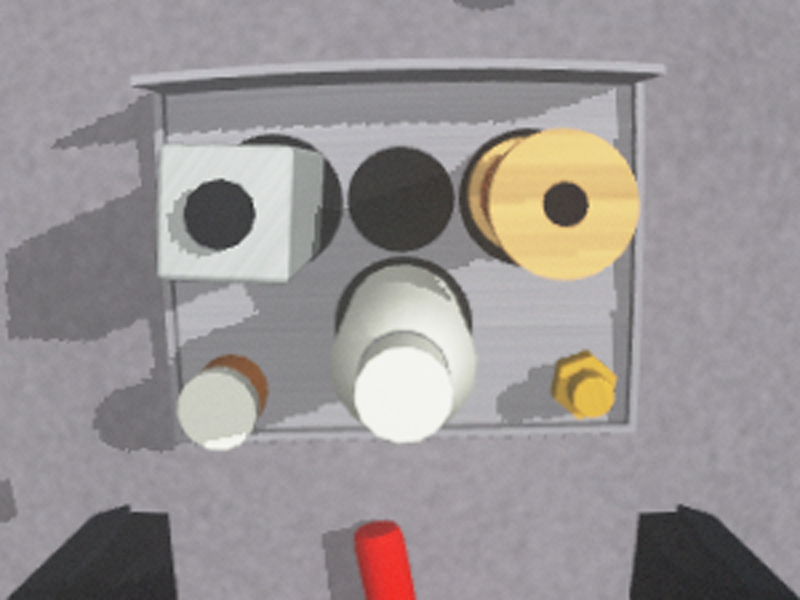

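```bash
python3 -m creep '[[0,0.01,-0.01,0,0,0],[0,0.02,-0.01,0,0,0],[0,0.03,-0.01,0,0,0],[0,0.03,0,0,0,0],[0,0.02,0,0,0,0],[0,0,0,0,0,0],[0,0,0,0,0,0],[0,0,0,0,0,0]]';python3 h.py .4 0 .3
python3 - <<'E'
from h import *
im=get_image('scene');cv2.imwrite('pics/s18c.png',cv2.resize(im['color'][90:315,180:480,::-1],(800,600),interpolation=2))
im=get_image('top');cv2.imwrite('pics/t18c.png',cv2.resize(im['color'][120:330,80:360,::-1],(800,600),interpolation=2))
E
```

```text
clock: 66.83
position: [0.4202, 0.0136, 0.2873]
ee_rot: [-0.674, 0.738, 0.002, -0.003]
ft_force: [-1.0, -0.0, -0.6]
finger_gap: 0.999
t 66.8 pos [0.4202 0.0136 0.2873] ang -95.2 shift(tool) mm [ 15.4  19.  -12.6] tilt [-7.6e-03 -5.0e-04 -1.0e+00] gap 0.999 F [-1.  -0.  -0.6] q [-0.03 -0.26  2.04 -0.    1.37  1.63]
```

View pics/s18c.png

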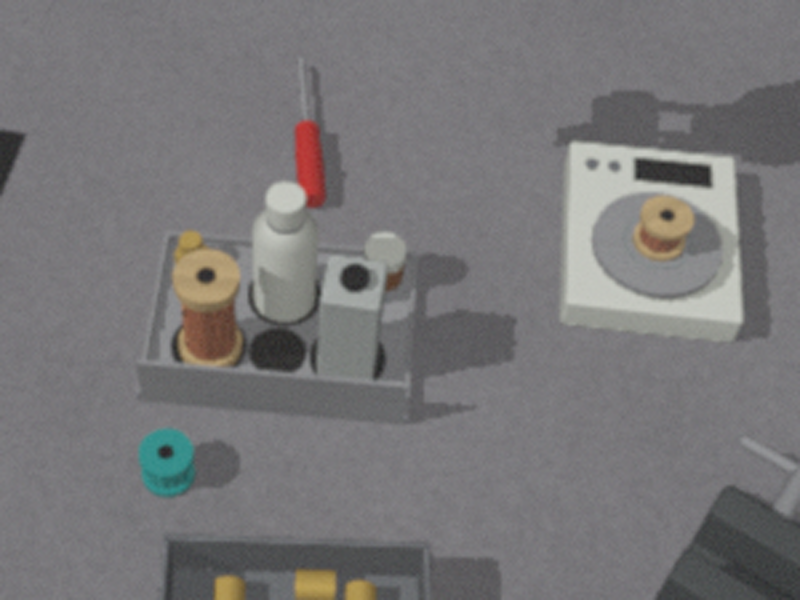

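View pics/t18c.png

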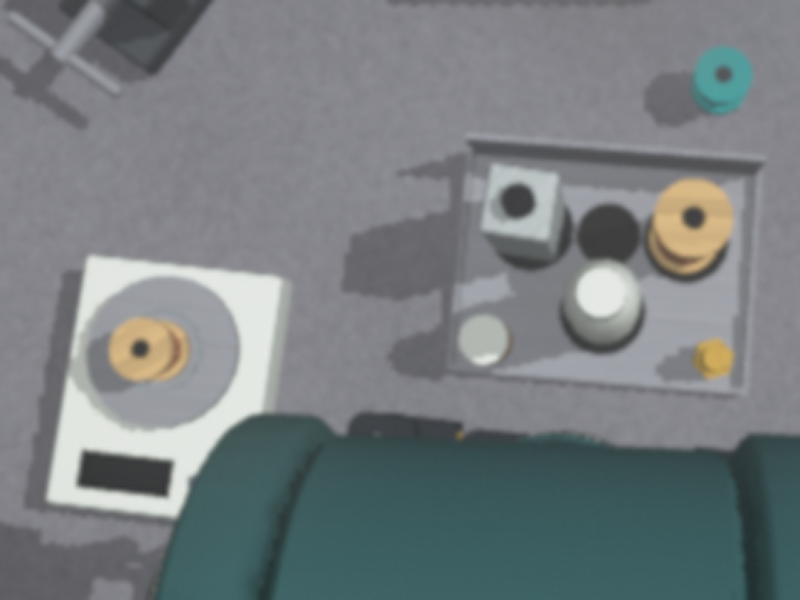

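```bash
python3 -c "
from h import *
print(get_obs()['clock'],job_done())"
```

```text
the job is handed in; nothing more can be done
66.9333 None
```

The job is done and handed in at 66.9 s, inside the 136 s limit. The order was as asked:
1. I moved the bottle, tin and tall reel onto the black mat.
2. I set the small copper reel on the scale's pan.
3. I returned the tin, tall reel and bottle to their own pads.

**Last checks (wrist, scene and top pictures):**
- **Small reel:** it stands upright within about 2 mm of the pan's middle.
- **Tray:** tin and tall reel are upright and within about 2 mm of their pad centres. The bottle is upright and wholly on its pad, but sits about 2–3 mm off centre towards the back wall; I left it there.
- **Left alone:** the jar, the fitting and the turquoise reel stand where they were.
- **Gripper:** it was open and clear of everything when I handed in.

**What disagreed:**
- My first scale-pan readings from the top and scene cameras differed by up to 9 mm. I used close wrist-camera readings for the placing instead.
- The force reading mostly did not show objects touching down. I judged contact from the expected height and from the arm no longer moving lower.
- On its first lift, the bottle slipped about 6 mm in the fingers before the grip settled on the cap. It stayed upright.

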